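Load a bottle rail from the back, tall to short

ROBOT

A 6-joint arm with a two-finger parallel gripper is mounted at the origin on a cart in front of the work surface, level with it; the furniture and walls round the work are solid. World frame = base frame: x ahead of the robot, y to its left, z up, the work surface at z = 0. Lengths are in m, angles in degrees, forces in N, time in s.
With the tool pointing down it reaches from about 0.35 to 0.775 m from the base axis. Payload 5.5 kg.
Tool frame: the origin (TCP) lies midway between the tips of the shut fingers; the grasp point (between the pads) lies 19 mm behind it; z points along the fingers, y is the line along which they close (so a half turn about z gives the same grasp; the last joint's range is limited). The gripper opens to 85 mm and grips with 20 to 120 N. Pads are 22 mm wide; open, the fingers measure 114 mm over their backs; the gripper's body (76 mm by 85 mm) begins 54 mm behind the grasp point. The pads swing forward as they close: fully open they stand 13 mm farther back than shut.
Start: joints at [-75.035, 17.945, 2.641, 74.691, 0, 82.002], TCP at [0.224, -0.529, 0.207] pointing down, gripper open.
Joint ranges: [-158.12, 158.12], [-49.38, 96.58], [-58.88, 72.47], [-126.05, 133.96], [-84.25, 85.87], [-180, 180]. Speed limits (degrees/s): [147.25, 147.25, 180, 180, 180, 180].

INTERFACE

Orientations are given as a 3x3 rotation matrix whose columns are the frame's x, y, z axes.
In Python, from plant import r gives the robot as it stands.
- The arm moves only by the shell command python3 jog.py 'ROWS'. ROWS is a JSON list of rows, 1 to 8 of them, each of 5 numbers: the finger opening in m, then dx, dy, dz in shares of the most that a row can go, 1 being 50 mm, then a turn about the tool's z in units of 10 degrees; each row shifts and turns the commanded pose from where the row before left it, along the tool's axes as they then stand; what a row does not reach is not made up. A row lasts 1/10 s, in which the tool goes at most 0.05 m and 8.59 degrees, less where a joint would pass 70% of its speed; a pose out of reach is approached as far as the arm can. The fingers move at their own pace and stop on an object; the grip force is fixed at half the most. Time passes only in rows, so rows that do not move let the fingers close. It prints the time, the measured TCP pose, the force, the opening and the grip force at its end. Input that does not fit is refused with a message, and nothing moves.
- r.sense(): the state, without advancing time (a new reading comes with each control period).
- r.grab_frame(name): name is "scene" or "top" or "wrist"; returns the picture (400x640x3 uint8, blue, green, red); there is no depth.
- r.camera_params(name): a dict with "camera_matrix" (3x3 intrinsics, pixels), "k1" (the pictures are not rectified: a ray, as slopes to the right and down, at radius r is drawn at 1 + k1 r^2 times it, then the intrinsics apply), "xyz" and "orientation" of the camera in the world. Camera axes: x right, y down, z forward; pixel columns grow to the right and rows downward; lengths in m; the calibration is good to about 2 mm. A picture is of the moment at which its call begins: read the wrist's pose just before it. camera_params takes no time and is no camera call; for the wrist camera it gives the pose at the moment of the call.
- r.close_job(): hands the job in; it is judged then, once.
The state is a dict: "t": time; "joint_positions": joint angles; "joint_vel": joint speeds; "tau": joint torques, N m; "ee_pos": TCP position; "tool_rot": TCP orientation; "force": force on the tool from outside, world axes, zero at the start; "ft_torque": the same for the moment, N m; "width": finger opening in m; "finger_force": force on a finger pad.
Only numpy, scipy, OpenCV 4.12 (cv2) and the standard library are available. Lean on these libraries where they do the work, as an engineer would, in place of code of your own. Each camera call takes 0.05 s, during which the arm holds its last target. There are 200 camera calls.

TASK

Load the raised kit rail from the back, tall to short: first the tall capped bottle, slid in under the overhanging housing until it presses the light spring plunger at the far end fully home; then the needle bottle; last the round tip cleaner. All three end upright on the rail's floor in the middle of its width, each closed up against the one behind it so that they touch or all but touch. Keep both bottles upright all the way and leave the roll of tape beside the rail and the vial behind the board vice where they are.

Things in the scene. Friction and masses are not known exactly. Their poses are not given: they have to be found in the camera images.
- kit_rail: Raised aluminium rail on two legs, fixed to the bench, 250 x 92 mm. Origin: at bench height near its middle; +x along the rail to its back, y across, z up. Floor 100 mm above the bench, from x = -104 to +140 mm; side rims stand 10 mm above the floor, 80 mm clear between them; the front lip, x = -110 to -104 mm, stands 8 mm above the floor.
- housing_edge (a point): Middle of the lower front edge of the grey housing that hangs over the rail's back: at x = +63 mm on the rail, 170 mm above its floor; axes as the rail's. The housing reaches 75 mm back from here, 100 mm across, 45 mm up; two posts carry it at its rear corners; it is open below, in front and at the sides.
- plunger (a joint): Spring plunger under the housing, facing front: rubber disc, 36 mm across, centre 55 mm above the rail's floor on its middle line. 0 = out, 0.012 m = home at a hard stop; over 0.008 counts. Light spring (0.4 to 0.6 N) pushes it out again. Its stop is set by hand and must be felt for: the disc's face when home lies anywhere from x = +70 to +84 mm of the rail.
- tall_bottle: Capped plastic bottle, round, 55 mm diameter up to 115 mm, cap 40 mm diameter, 128 mm tall in all, 0.22 to 0.37 kg. Origin: centre of its underside; z up along its axis. Starts upright on the bench.
- needle_bottle: Dispensing bottle, round, 37 mm diameter up to 72 mm, shoulder and cap of 24 mm diameter up to 85 mm, then a thin needle up to 111 mm; about 0.055 kg. Origin: centre of its underside; z up along its axis. Starts upright on the bench.
- tip_cleaner: Round, squat tip cleaner: 60 mm diameter at its widest, 48 mm tall, 0.13 to 0.21 kg. Origin: centre of its underside; z up. Starts upright on the bench.
- tape_roll: Bystander: roll of tape, 66 mm diameter, 19 mm tall, lying on the bench left of the rail (others lie far behind). Origin: centre of its underside.
- vial: Bystander: vial with a cap lying on its side behind the board vice, 76 mm long, 33 mm diameter. Origin: centre of its underside.
- lamp_post (a point): Obstacle: foot of the white bench lamp at the left; its folded arm rises almost straight up from here, higher than 0.4 m.
- board_holder: Obstacle: fixed board vice, about 200 mm (x) by 310 mm (y), 90 mm tall. Origin: centre of its underside.
- board_rack: Obstacle: fixed low black rack frame, 420 mm (its x) by 175 mm (its y), bars 45 mm tall; two circuit boards stand in its far end, to 165 mm high. Origin: centre of its underside.
- solder_station: Obstacle: fixed soldering station, about 200 mm (x) by 120 mm (y), 112 mm tall. Origin: centre of its underside.

How it is judged:
By the outcome, as a careful person would: the job done as asked, in the order asked, and still so for the second after the job is handed in, with the robot touching nothing.
It also fails if it takes over 72 s, if anything falls off the work surface, if the arm or the gripper's body presses on something with over 40 N, if the wrist force passes 120 N, or if a joint passes its speed limit or range.

## Working session

There is one attempt and no reset: what is moved stays moved. The work goes in short steps, Python scripts to look and compute and a shell command to move; the robot and the scene stay as the last step left them, time stands still between calls to the robot, and variables do not carry over. Pictures are saved under pics/ and viewed, at most 10 in all, crops included, and the job is handed in when it is done.

```bash
ls; mkdir -p pics; python3 - <<'E'
from plant import r
import cv2,json
for n in("scene","top","wrist"):
    p=r.camera_params(n);print(n,p)
    cv2.imwrite(f"pics/{n}0.png",r.grab_frame(n))
s=r.sense();print(s)
E
```

```text
jog.py
pics
plant.py
scene {'camera_matrix': array([[500.89557437,   0.        , 318.65063833],
       [  0.        , 500.89557437, 195.8425991 ],
       [  0.        ,   0.        ,   1.        ]]), 'k1': -0.15210863194564564, 'xyz': array([-0.44732728, -0.94845063,  0.86719167]), 'orientation': array([[ 0.67120632, -0.35818158,  0.64899001],
       [-0.7410841 , -0.30460817,  0.59833788],
       [-0.01662594, -0.88256434, -0.4698976 ]])}
top {'camera_matrix': array([[452.75371359,   0.        , 324.49726553],
       [  0.        , 452.75371359, 193.04083954],
       [  0.        ,   0.        ,   1.        ]]), 'k1': -0.12279408670743183, 'xyz': array([ 0.29323923, -0.02628876,  1.7690874 ]), 'orientation': array([[ 0.02756593, -0.98743673,  0.15559184],
       [-0.99957152, -0.02876136, -0.00543671],
       [ 0.00984344, -0.1553753 , -0.98780647]])}
wrist {'camera_matrix': array([[319.88502691,   0.        , 319.67768534],
       [  0.        , 319.88502691, 197.2703114 ],
       [  0.        ,   0.        ,   1.        ]]), 'k1': -0.059426628535539, 'xyz': array([ 0.29698421, -0.
[... 284 characters left out ...]
77e+01,
       -8.97970544e-04,  8.20002338e+01]), 'joint_vel': array([-0.02305727, -0.29203577,  0.22246801,  0.02261421,  0.07550187,
        0.00726252]), 'tau': array([ 2.16589098e-03, -4.81063700e+01,  2.98817039e+01,  1.38947027e-02,
       -1.14531504e-04, -5.15386176e-06]), 'ee_pos': array([ 0.22423424, -0.52903759,  0.20581526]), 'tool_rot': array([[ 9.20730361e-01,  3.90199263e-01, -3.70592468e-04],
       [ 3.90199399e-01, -9.20729424e-01,  1.32556491e-03],
       [ 1.76019062e-04, -1.36509282e-03, -9.99999053e-01]]), 'force': array([0.66913556, 0.4027249 , 0.32408364]), 'ft_torque': array([ 0.02043979, -0.03317129,  0.00559041]), 'finger_force': 0.0, 'width': 0.08538607642554422}
```

View pics/scene0.png

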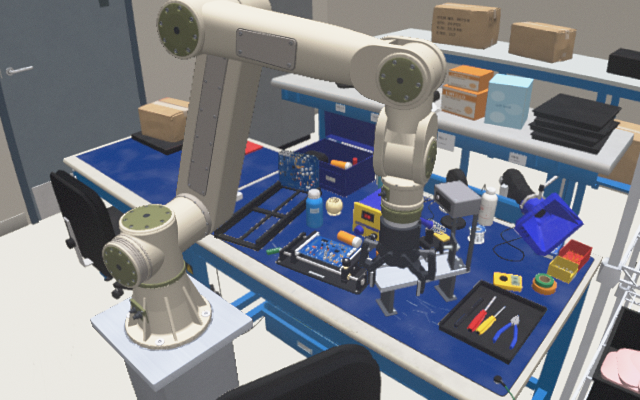

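View pics/top0.png

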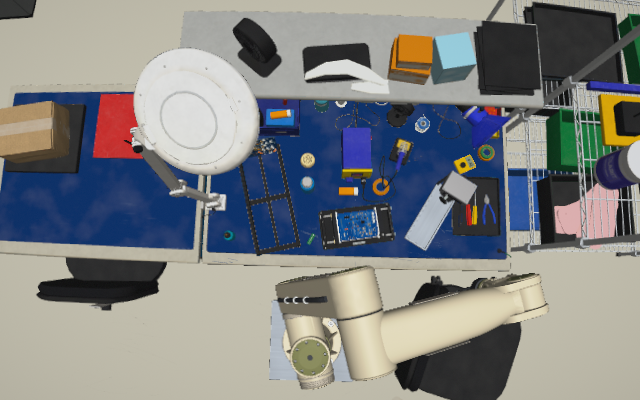

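```bash
python3 - <<'E'
import cv2,numpy as np
t=cv2.imread('pics/top0.png');w=cv2.imread('pics/wrist0.png');s=cv2.imread('pics/scene0.png')
a=cv2.resize(t[130:265,210:410],None,fx=4,fy=4,interpolation=3)
cv2.imwrite('pics/topA.png',a)
b=cv2.resize(s[130:290,220:420],(750,600),interpolation=3);cv2.imwrite('pics/sceneA.png',b)
E
```

```text
(no output)
```

View pics/topA.png

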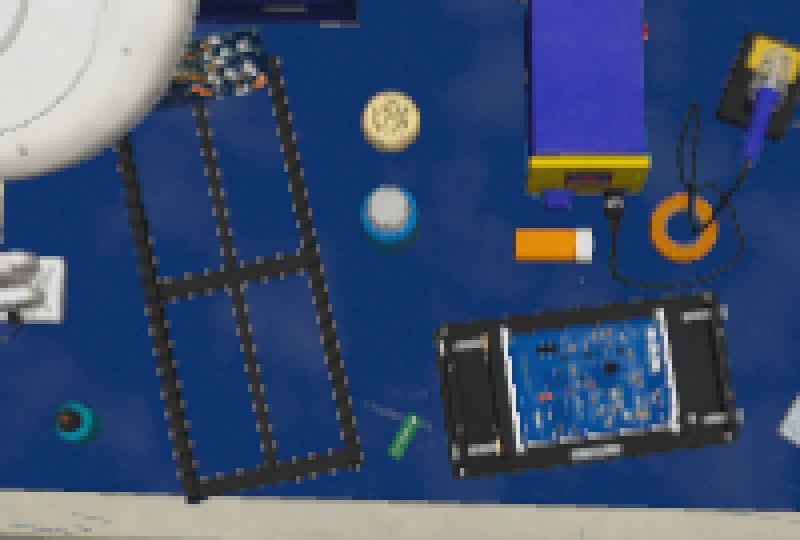

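View pics/wrist0.png

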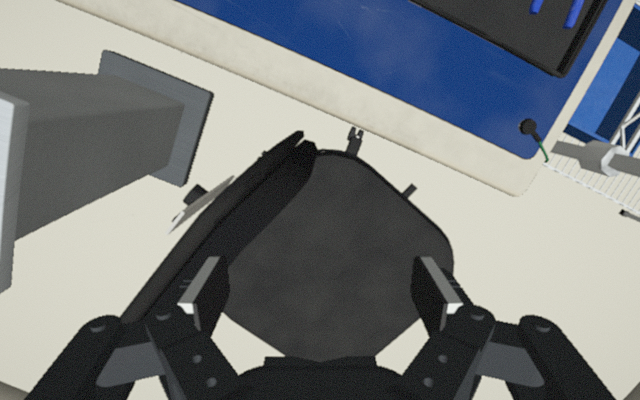

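```bash
cat > h.py <<'E'
import numpy as np,cv2
from plant import r
def ray(p,uv):
    K=p["camera_matrix"]
    d=cv2.undistortPoints(np.array([[uv]],float),K,np.array([p["k1"],0,0,0.]))[0,0]
    v=p["orientation"]@np.array([d[0],d[1],1]);return p["xyz"],v/np.linalg.norm(v)
def atz(p,uv,z):
    c,v=ray(p,uv);return c+v*(z-c[2])/v[2]
def tri(l):
    A=0;b=0
    for p,uv in l:
        c,v=ray(p,uv);M=np.eye(3)-np.outer(v,v);A=A+M;b=b+M@c
    x=np.linalg.solve(A,b);return x,[np.linalg.norm(np.cross(x-ray(p,uv)[0],ray(p,uv)[1]))for p,uv in l]
def proj(p,X):
    R=p["orientation"];return cv2.projectPoints(np.array([X],float),cv2.Rodrigues(R.T)[0],-R.T@p["xyz"],p["camera_matrix"],np.array([p["k1"],0,0,0.]))[0][0,0]
E
python3 - <<'E'
from h import *
np.set_printoptions(precision=4,suppress=True)
T=r.camera_params("top")
f=lambda u,v:(u/4+210-.4,v/4+130-.4)
for n,u,v,z in(("cleaner",390,120,.048),("tall cap",388,208,.128),("needle",73,421,.07),("vial",553,245,.03),("tape",684,227,.02),("vice",585,385,.09),("lampfoot",35,290,0)):
    print(n,atz(T,f(u,v),z))
print("rackL",[atz(T,f(u,v),.045) for u,v in((195,490),(355,457),(275,62),(125,145))])
E
python3 - <<'E'
import cv2
t=cv2.imread('pics/top0.png')
s=cv2.imread('pics/scene0.png')
a=cv2.resize(t[155:265,395:515],(654,600),interpolation=3)
b=cv2.resize(s[175:325,360:500],(560,600),interpolation=3)
a=cv2.resize(a,(436,400));b=cv2.resize(s[175:325,365:490],(333,400),interpolation=3)
cv2.imwrite('pics/c1.png',cv2.hconcat([a,b]))
E
```

```text
cleaner [0.6942 0.0356 0.048 ]
tall cap [0.5925 0.0318 0.128 ]
needle [0.3911 0.3234 0.07  ]
vial [ 0.5784 -0.1265  0.03  ]
tape [ 0.6018 -0.2557  0.02  ]
vice [ 0.4376 -0.1555  0.09  ]
lampfoot [0.5233 0.3833 0.    ]
rackL [array([0.331 , 0.2086, 0.045 ]), array([0.3669, 0.058 , 0.045 ]), array([0.75  , 0.1506, 0.045 ]), array([0.6627, 0.2935, 0.045 ])]
```

View pics/c1.png

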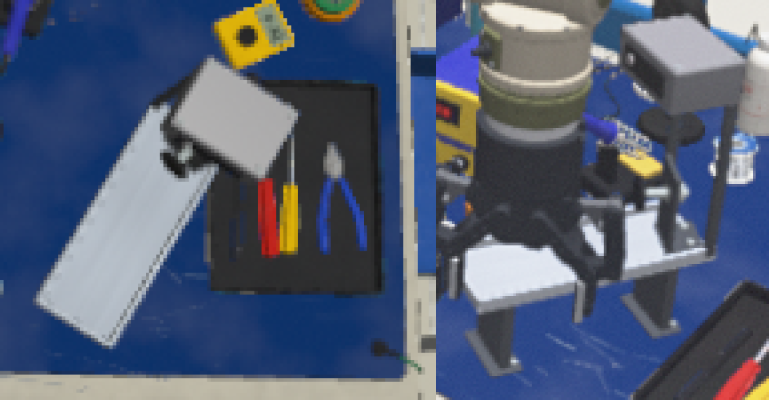

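View pics/sceneA.png

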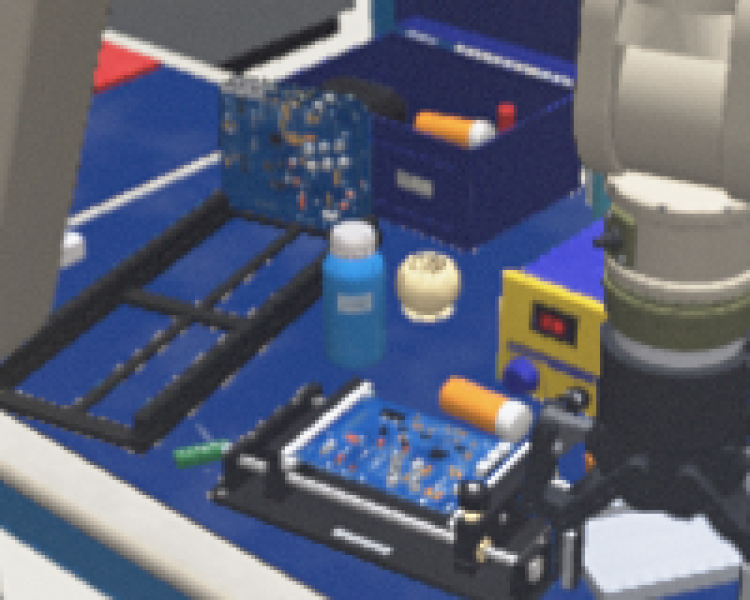

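```bash
cat > fit.py <<'E'
from h import *
from scipy.optimize import least_squares
T=r.camera_params("top");S=r.camera_params("scene")
a=lambda u,v:(u/3.633+395-.4,v/3.633+155-.4)
b=lambda u,v:((u-436)/2.664+365-.3,v/2.664+175-.3)
obs=[(T,a(37,300),(-.110,.046,.108)),(T,a(110,347),(-.110,-.046,.108)),(T,a(172,122),(.063,.05,.315)),(T,a(265,178),(.063,-.05,.315)),(T,a(298,112),(.138,-.05,.315)),(T,a(210,58),(.138,.05,.315)),
(S,b(622,45),(.063,.05,.315)),(S,b(687,15),(.138,.05,.315)),(S,b(745,62),(.138,-.05,.315)),(S,b(677,87),(.063,-.05,.315)),(S,b(478,300),(-.11,-.046,.11)),(S,b(717,252),(.14,-.046,.11))]
def W(q,X):
    c,s=np.cos(q[2]),np.sin(q[2]);return np.array([q[0]+c*X[0]-s*X[1],q[1]+s*X[0]+c*X[1],X[2]])
def f(q):return np.concatenate([proj(p,W(q,X))-uv for p,uv,X in obs])
if __name__=="__main__":
    o=least_squares(f,[.5,-.45,-.55],loss="soft_l1")
    print(o.x,np.degrees(o.x[2]));print(f(o.x).reshape(-1,2).round(1).tolist())
    bS=lambda u,v:(u/3.75+220-.4,v/3.75+130-.4)
    fT=lambda u,v:(u/4+210-.4,v/4+130-.4)
    for n,t,s in(("tallcap",(388,206),(352,231)),("cleaner",(390,119),(429,262))):print(n,tri([(T,fT(*t)),(S,bS(*s))]))
E
python3 fit.py
```

```text
[ 0.46694266 -0.42884694 -0.54366183] -31.149528206230652
[[-0.8, 0.6], [0.2, 1.1], [-0.5, 0.9], [-0.5, 1.7], [1.4, 1.0], [0.2, -0.2], [-0.5, -8.0], [1.5, -0.9], [1.8, -0.7], [-0.4, -5.2], [0.2, -0.1], [0.7, -2.1]]
tallcap (array([0.59442393, 0.03277607, 0.1228728 ]), [np.float64(0.001139162931324409), np.float64(0.0011391629313245624)])
cleaner (array([0.69535004, 0.03501898, 0.04980856]), [np.float64(0.0008169498093126108), np.float64(0.0008169498093125619)])
```

The manual's scale: shifts go in shares of 50 mm and turns go in units of 10 degrees. Converting my numbers, -0.03 m is -0.6, -0.02 m is -0.4, -8.5 degrees is -0.85.

```bash
python3 jog.py '[[0.085, 0, 0, -0.6, -0.85], [0.085, 0, 0, -0.6, -0.85], [0.085, 0, 0, -0.6, -0.85], [0.085, 0, 0, -0.6, -0.85], [0.085, 0, 0, -0.4, -0.85], [0.085, 0, 0, 0, -0.85], [0.085, 0, 0, 0, -0.85], [0.085, 0, 0, 0, -0.85]]'
python3 jog.py '[[0.085, 0, 0, 0, -0.85], [0.085, 0, 0, 0, -0.85], [0.085, 0, 0, 0, -0.85], [0.085, 0, 0, 0, -0.85], [0.085, 0, 0, 0, -0.85], [0.085, 0, 0, 0, -0.85], [0.085, 0, 0, 0, -0.7]]'
python3 -c "
from h import *
s=r.sense();print(s['ee_pos'],s['joint_positions'].round(1));R=s['tool_rot'];print(np.degrees(np.arctan2(R[1,0],R[0,0])))
d=np.array([.45,-.4,.36])-s['ee_pos'];print(R.T@d)
print(R.T@(np.array([.594,.032,.36])-np.array([.45,-.4,.36])))"
```

```text
t: 0.95
ee_pos: [0.2243, -0.5295, 0.3464]
tool_rot: [[-0.023, 1.0, -0.0], [1.0, 0.023, 0.0], [0.0, -0.0, -1.0]]
force: [-0.1, -0.1, -0.8]
width: 0.0848
finger_force: 0.0
t: 1.65
ee_pos: [0.2243, -0.5293, 0.3461]
tool_rot: [[-0.86, 0.511, -0.0], [0.511, 0.86, 0.001], [0.001, 0.0, -1.0]]
force: [0.1, 0.7, -0.0]
width: 0.0853
finger_force: 0.0
[ 0.22429642 -0.52932856  0.34614635] [-75.   18.6  23.1  94.5  -0.  -44.3]
149.28500329757193
[-0.12797766  0.22647504 -0.01380872]
[9.68522661e-02 4.44948951e-01 2.64487363e-04]
```

```bash
python3 jog.py '[[0.085, -0.2, 0.84, -0.2, 0.04], [0.085, -0.2, 0.84, -0.2, 0], [0.085, -0.2, 0.84, -0.2, 0], [0.085, -0.2, 0.84, -0.2, 0], [0.085, -0.2, 0.84, -0.2, 0], [0.085, 0, 0, 0, 0]]'
python3 - <<'E'
from h import *
import pickle
p=r.camera_params("wrist");im=r.grab_frame("wrist");s=r.sense();pickle.dump((p,s),open("w1.pkl","wb"))
cv2.imwrite("pics/w1.png",im);print(s['ee_pos'],s['tool_rot'])
E
```

```text
t: 2.25
ee_pos: [0.3793, -0.3728, 0.3982]
tool_rot: [[-0.856, 0.516, 0.002], [0.516, 0.856, -0.001], [-0.003, 0.0, -1.0]]
force: [0.2, -0.0, -0.1]
width: 0.0853
finger_force: 0.0
[ 0.3779706  -0.37447128  0.39725823] [[-8.55641113e-01  5.17568918e-01  8.37204817e-04]
 [ 5.17567973e-01  8.55641362e-01 -1.11931927e-03]
 [-1.29567194e-03 -5.24425189e-04 -9.99999023e-01]]
```

View pics/w1.png

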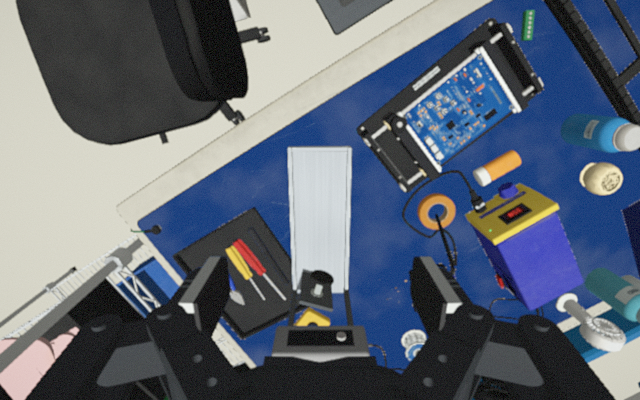

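```bash
cat > fit2.py <<'E'
from fit import *
import pickle
w,s=pickle.load(open("w1.pkl","rb"))
obs2=obs[:6]+[obs[7],obs[8],obs[10],obs[11]]+[(w,(288,147.5),(-.110,-.046,.108)),(w,(351.5,147.5),(-.110,.046,.108))]
L=[((292.5,280),-.046),((350.5,280),.046)]
def g(q):
    e=[proj(p,W(q,X))-uv for p,uv,X in obs2]
    e.append([proj(w,W(q,(.03,y,.11)))[0]-uv[0] for uv,y in L]);return np.concatenate(e)
o=least_squares(g,[.467,-.429,-.543],loss="soft_l1");q=o.x
if __name__=="__main__":
    print(q,np.degrees(q[2]));print(g(q).reshape(-1,2).round(1).tolist())
    for X in((.063,.05,.27),(.063,-.05,.27),(.063,-.05,.315),(.063,.05,.315),(.03,.046,.11)):print(X,proj(w,W(q,X)).round(1))
    fT=lambda u,v:(u/4+210-.4,v/4+130-.4);bS=lambda u,v:(u/3.75+220-.4,v/3.75+130-.4)
    print(tri([(T,fT(388,206)),(w,(628,137)),(S,bS(352,229))]))
    print(tri([(T,fT(390,119)),(w,(606,179)),(S,bS(429,260))]))
    print(atz(w,(497,168),.03),atz(w,(436,212),.02))
    s=r.sense();print(s["tool_rot"].T@(np.array([.594,.032,.3])-s["ee_pos"]),s['t'])
E
python3 fit2.py
```

```text
[ 0.46937846 -0.42589615 -0.53931869] -30.900684916877385
[[-1.5, 0.1], [-0.4, 0.5], [-1.5, 0.1], [-1.4, 0.9], [0.4, 0.1], [-0.9, -1.0], [0.8, -1.7], [1.0, -1.6], [-0.0, -1.0], [0.1, -3.1], [-0.4, 0.0], [0.4, -0.1], [-2.0, -1.1]]
(0.063, 0.05, 0.27) [364.5 324.4]
(0.063, -0.05, 0.27) [275.9 324.6]
(0.063, -0.05, 0.315) [270.3 355.1]
(0.063, 0.05, 0.315) [370.4 354.9]
(0.03, 0.046, 0.11) [349.4 237.1]
(array([0.59296434, 0.03194185, 0.12228809]), [np.float64(0.002373355309881816), np.float64(0.004339034082239638), np.float64(0.002932860083508727)])
(array([0.69335717, 0.03436926, 0.04883253]), [np.float64(0.002007351415178496), np.float64(0.0055120943686682786), np.float64(0.004068274347085953)])
[ 0.57455464 -0.12923398  0.03      ] [ 0.5985255  -0.25490344  0.02      ]
[0.02565889 0.45965475 0.09698403] 2.3
```

```bash
python3 jog.py '[[0.085, 0.06, 0.92, 0, 0], [0.085, 0.06, 0.92, 0, 0], [0.085, 0.06, 0.92, 0, 0], [0.085, 0.06, 0.92, 0.2, 0], [0.085, 0.06, 0.92, 0.2, 0], [0.085, 0.06, 0.92, 0.4, 0], [0.085, 0.06, 0.92, 0.4, 0], [0.085, 0.06, 0.92, 0.4, 0]]'
python3 jog.py '[[0.085, 0.04, 0.92, 0.2, 0], [0.085, 0, 0.92, 0.2, 0], [0.085, 0, 0, 0, 0]]'
python3 - <<'E'
from h import *
import pickle
p=r.camera_params("wrist");im=r.grab_frame("wrist");s=r.sense();pickle.dump((p,s),open("w2.pkl","wb"))
cv2.imwrite("pics/w2.png",im);print(s['ee_pos'],s["tool_rot"].T@(np.array([.594,.032,.062])-s["ee_pos"]))
for X in((.594,.032,.128),(.594,.032,0),(.694,.035,.048),(.576,-.128,.03)):print(proj(p,X))
E
```

```text
t: 3.1
ee_pos: [0.5478, -0.0499, 0.3154]
tool_rot: [[-0.852, 0.523, -0.0], [0.523, 0.852, -0.001], [0.0, -0.001, -1.0]]
force: [0.7, -1.4, 0.2]
width: 0.085
finger_force: 0.0
t: 3.4
ee_pos: [0.5947, 0.0325, 0.293]
tool_rot: [[-0.855, 0.518, -0.004], [0.518, 0.855, 0.001], [0.004, -0.001, -1.0]]
force: [-0.5, -0.0, -0.9]
width: 0.0849
finger_force: 0.0
[0.59390349 0.03043913 0.29412082] [-5.23174724e-05  1.86805571e-03  2.32118568e-01]
[318.7266838  172.45690374]
[319.05934457 151.97827993]
[358.2633751  218.37217163]
[216.68388508 202.72055767]
```

View pics/w2.png

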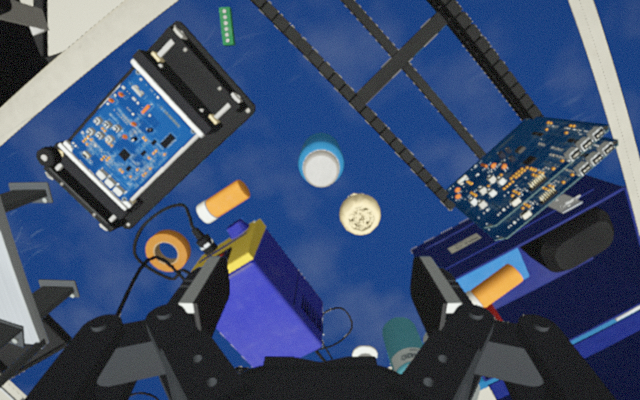

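```bash
python3 jog.py '[[0.085, 0.06, 0.08, 0.9, 0], [0.085, 0, 0, 0.9, 0], [0.085, 0, 0, 0.9, 0], [0.085, 0, 0, 0.9, 0], [0.085, 0, 0, 0.7, 0], [0.085, 0, 0, 0.36, 0], [0.085, 0, 0, 0, 0]]'
python3 jog.py '[[0.05, 0, 0, 0, 0], [0.04, 0, 0, 0, 0], [0.04, 0, 0, 0, 0], [0.04, 0, 0, 0, 0], [0.04, 0, 0, 0, 0], [0.04, 0, 0, 0, 0]]'
```

```text
t: 4.15
ee_pos: [0.5901, 0.0322, 0.0606]
tool_rot: [[-0.852, 0.524, -0.007], [0.524, 0.852, -0.0], [0.006, -0.004, -1.0]]
force: [1.0, -0.3, 0.2]
width: 0.0849
finger_force: 0.0
t: 4.75
ee_pos: [0.5953, 0.0336, 0.0662]
tool_rot: [[-0.853, 0.522, 0.005], [0.522, 0.853, -0.002], [-0.005, 0.001, -1.0]]
force: [-0.6, -1.0, 6.3]
width: 0.0533
finger_force: 64.1
```

```bash
python3 jog.py '[[0.04, 0, 0, 0, 0], [0.04, 0, 0, 0, 0]]'
python3 jog.py '[[0.04, 0, 0, -0.2, 0], [0.04, 0, 0, -0.3, 0], [0.04, 0, 0, -0.4, 0], [0.04, 0, 0, 0, 0], [0.04, 0, 0, 0, 0]]'
python3 - <<'E'
from fit2 import *
s=r.sense();print(s['ee_pos'],s['force'],s['width'])
p=r.camera_params("wrist");im=r.grab_frame("wrist");cv2.imwrite("pics/w3.png",im)
e=s['ee_pos'];c,v=np.cos(q[2]),np.sin(q[2]);R=np.array([[c,-v],[v,c]])
print(R.T@(e[:2]-q[:2]),np.degrees(np.arctan2(s['tool_rot'][1,0],s['tool_rot'][0,0])))
print(s["tool_rot"].T@(W(q,(-.04,0,.30))-e))
E
```

```text
t: 4.95
ee_pos: [0.5953, 0.0336, 0.0662]
tool_rot: [[-0.853, 0.522, 0.005], [0.522, 0.853, -0.002], [-0.005, 0.001, -1.0]]
force: [1.2, -1.4, 6.5]
width: 0.053
finger_force: 64.1
t: 5.45
ee_pos: [0.5934, 0.0344, 0.1089]
tool_rot: [[-0.853, 0.521, 0.001], [0.521, 0.853, -0.0], [-0.001, 0.0, -1.0]]
force: [0.9, -0.0, -3.1]
width: 0.0532
finger_force: 63.5
[0.593359   0.0343694  0.10893596] [ 0.92634144 -0.04896893 -3.09829213] 0.053191115478382046
[-0.12998747  0.45860529] 148.57430588357371
[-0.09429057 -0.45769989 -0.19115993]
```

View pics/w3.png

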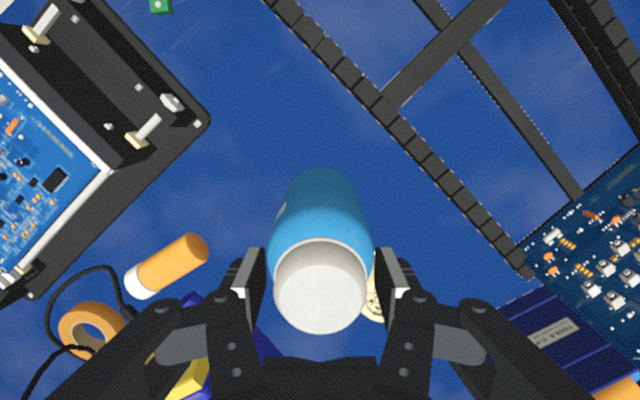

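```bash
cat > ref.py <<'E'
from fit2 import *
def edges(p,img,q,xs=np.linspace(-.10,-.02,17),z=.11):
    # lateral rail-y of the bright->blue change found on each side
    red=img[:,:,2].astype(np.float32);out=[]
    for sg in(-1,1):
        for x in xs:
            ys=np.linspace(.030,.062,65)*sg
            P=np.array([proj(p,W(q,(x,y,z))) for y in ys],np.float32)
            v=cv2.remap(red,P[:,:1],P[:,1:],1)[:,0]
            k=np.argmax(v<110);out.append((sg,x,ys[k] if v.min()<110 else np.nan))
    return np.array(out)
if __name__=="__main__":
    for n,p,f in(("w1",w,"pics/w1.png"),("top",T,"pics/top0.png")):
        e=edges(p,cv2.imread(f),q);a=e[e[:,0]<0][:,2];b=e[e[:,0]>0][:,2]
        print(n,np.round(a*1e3,1)[::3],np.round(b*1e3,1)[::3],"mid",np.round((a+b)/2*1e3,1)[::3])
    p=r.camera_params("wrist");s=r.sense()
    X=atz(p,(320,287),s['ee_pos'][2]+.128-.066);print("cap-TCP in tool",s['tool_rot'].T@(X-s['ee_pos']))
    im=cv2.imread("pics/w2.png");pw,sw=pickle.load(open("w2.pkl","rb"))
    X=atz(pw,(321,168),.128);Y=atz(pw,(360,214),.048);print(X,Y)
    d=W(q,(.005,0,.245));print(s['tool_rot'].T@(d-s['ee_pos']))
E
python3 ref.py
```

```text
w1 [-47.5 -48.  -47.5 -47.5 -48.  -47.5] [46.  46.  46.5 46.5 46.  46.5] mid [-0.8 -1.  -0.5 -0.5 -1.  -0.5]
top [-48.5 -48.5 -49.  -48.5 -48.  -48.5] [44.5 45.  44.5 44.5 44.5 44.5] mid [-2.  -1.8 -2.3 -2.  -1.8 -2. ]
cap-TCP in tool [ 0.00991626  0.00044153 -0.06199186]
[0.59110472 0.03656952 0.128     ] [0.68958476 0.04018411 0.048     ]
[-0.13961815 -0.45709713 -0.13680344]
```

The manual's scale: shifts go in shares of 50 mm and turns go in units of 10 degrees. Converting my numbers, -0.042 m is -0.84, -0.04 m is -0.8.

```bash
python3 jog.py '[[0.04, 0, 0, -0.4, 0], [0.04, 0, 0, -0.8, 0], [0.04, 0, -0.2, -0.8, 0], [0.04, -0.2, -0.5, -0.72, 0], [0.04, -0.26, -0.76, 0, 0], [0.04, -0.26, -0.84, 0, 0], [0.04, -0.26, -0.84, 0, 0], [0.04, -0.26, -0.84, 0, 0]]'
python3 jog.py '[[0.04, -0.26, -0.84, 0, 0], [0.04, -0.26, -0.84, 0, 0], [0.04, -0.26, -0.84, 0, 0], [0.04, -0.26, -0.84, 0, 0], [0.04, -0.26, -0.8, 0, 0], [0.04, -0.26, -0.6, 0, 0], [0.04, 0, -0.3, 0, 0], [0.04, 0, -0.12, 0, 0]]'
python3 - <<'E'
from fit2 import *
s=r.sense()
print(s["tool_rot"].T@(W(q,(.005,-.001,.168))-s['ee_pos']),s['ee_pos'],s['force'],s['t'])
p=r.camera_params("wrist");im=r.grab_frame("wrist");cv2.imwrite("pics/w4.png",im);pickle.dump((p,s),open("w4.pkl","wb"))
from ref import edges
e=edges(p,im,q,np.linspace(-.1,-.06,6));print((e*1e3).round(1).tolist())
E
```

```text
t: 6.3
ee_pos: [0.5412, -0.169, 0.2434]
tool_rot: [[-0.854, 0.521, -0.002], [0.521, 0.854, 0.001], [0.002, -0.0, -1.0]]
force: [0.8, -1.0, -3.0]
width: 0.0532
finger_force: 64.2
t: 7.1
ee_pos: [0.4725, -0.4304, 0.2429]
tool_rot: [[-0.852, 0.523, -0.002], [0.523, 0.852, 0.002], [0.003, 0.001, -1.0]]
force: [0.8, 1.0, -2.6]
width: 0.0532
finger_force: 64.2
[-0.00025786  0.00118543  0.0749134 ] [ 0.47247154 -0.43037637  0.24291269] [ 0.82941839  1.00571127 -2.63255359] 7.1
[[-1000.0, -100.0, -47.0], [-1000.0, -92.0, -47.0], [-1000.0, -84.0, -47.0], [-1000.0, -76.0, -47.5], [-1000.0, -68.0, -47.0], [-1000.0, -60.0, -47.5], [1000.0, -100.0, 45.5], [1000.0, -92.0, 46.0], [1000.0, -84.0, 45.5], [1000.0, -76.0, 45.5], [1000.0, -68.0, 46.0], [1000.0, -60.0, 45.5]]
```

To row units: 0.001 m is 0.02, 0.025 m is 0.5.

```bash
python3 jog.py '[[0.04, 0, 0.02, 0.5, 0], [0.04, 0, 0, 0.5, 0], [0.04, 0, 0, 0.3, 0], [0.04, 0, 0, 0.1, 0], [0.04, 0, 0, 0, 0]]'
python3 jog.py '[[0.04, 0, 0, 0.06, 0], [0.04, 0, 0, 0, 0], [0.04, 0, 0, 0, 0]]'
python3 jog.py '[[0.04, 0, 0, 0.06, 0], [0.04, 0, 0, 0, 0], [0.04, 0, 0, 0, 0]]'
```

```text
t: 7.65
ee_pos: [0.4745, -0.4269, 0.1743]
tool_rot: [[-0.854, 0.52, -0.001], [0.52, 0.854, 0.002], [0.002, 0.001, -1.0]]
force: [-0.2, 0.2, -3.0]
width: 0.0533
finger_force: 64.2
t: 7.95
ee_pos: [0.4747, -0.4289, 0.1727]
tool_rot: [[-0.853, 0.521, 0.001], [0.521, 0.853, -0.001], [-0.001, -0.0, -1.0]]
force: [0.5, 0.0, -2.5]
width: 0.0533
finger_force: 64.2
t: 8.25
ee_pos: [0.4743, -0.4287, 0.1687]
tool_rot: [[-0.853, 0.522, -0.0], [0.522, 0.853, 0.0], [0.0, 0.0, -1.0]]
force: [-0.4, -0.5, -2.8]
width: 0.0526
finger_force: 64.2
```

To row units: 0.002 m is 0.04.

```bash
python3 jog.py '[[0.04, 0, 0, 0.04, 0], [0.04, 0, 0, 0, 0], [0.04, 0, 0, 0, 0]]'
python3 jog.py '[[0.04, 0, 0, 0.04, 0], [0.04, 0, 0, 0, 0], [0.04, 0, 0, 0, 0]]'
```

```text
t: 8.55
ee_pos: [0.4743, -0.4287, 0.1667]
tool_rot: [[-0.853, 0.522, -0.0], [0.522, 0.853, 0.0], [0.0, 0.0, -1.0]]
force: [-1.0, -0.0, -3.2]
width: 0.0536
finger_force: 64.2
t: 8.85
ee_pos: [0.4746, -0.4289, 0.1663]
tool_rot: [[-0.853, 0.521, 0.001], [0.521, 0.853, -0.001], [-0.002, -0.001, -1.0]]
force: [-1.0, 1.9, 6.6]
width: 0.0532
finger_force: 64.9
```

To row units: -0.001 m is -0.02.

```bash
python3 jog.py '[[0.06, 0, 0, -0.02, 0], [0.07, 0, 0, 0, 0], [0.085, 0, 0, 0, 0], [0.085, 0, 0, 0, 0], [0.085, 0, 0, 0, 0]]'
python3 jog.py '[[0.085, 0.3, 0, 0, 0], [0.085, 0.4, 0, 0, 0], [0.085, 0.4, 0, 0, 0], [0.085, 0.2, 0, 0, 0], [0.0, 0, 0, 0, 0], [0.0, 0, 0, 0, 0], [0.0, 0, 0, 0, 0], [0.0, 0, 0, 0, 0]]'
python3 - <<'E'
from fit2 import *
s=r.sense();p=r.camera_params("wrist");im=r.grab_frame("wrist");cv2.imwrite("pics/w5.png",im);pickle.dump((p,s),open("w5.pkl","wb"))
c,v=np.cos(q[2]),np.sin(q[2]);print(np.array([[c,v],[-v,c]])@(s['ee_pos'][:2]-q[:2]),s['ee_pos'][2],s['width'],s['force'])
hsv=cv2.cvtColor(im,cv2.COLOR_BGR2HSV)
cyan=cv2.inRange(hsv,(90,120,110),(106,255,255));n,l,st,ce=cv2.connectedComponentsWithStats(cyan)
for i in range(1,n):
    if st[i,4]>150:print("cyan",st[i],ce[i])
for X in((.005,0,.228),(.0,0,.228),(-.005,0,.228),(0.0,0,.2),(0,0,.1)):print(X,proj(p,W(q,X)))
E
```

```text
t: 9.35
ee_pos: [0.4743, -0.4287, 0.1656]
tool_rot: [[-0.853, 0.522, -0.0], [0.522, 0.853, 0.0], [0.0, 0.0, -1.0]]
force: [0.0, -0.3, 0.1]
width: 0.0851
finger_force: 0.0
t: 10.15
ee_pos: [0.4195, -0.3953, 0.1657]
tool_rot: [[-0.853, 0.521, 0.0], [0.521, 0.853, -0.0], [-0.0, -0.0, -1.0]]
force: [-1.3, -0.1, -0.5]
width: 0.0281
finger_force: 0.0
[-0.05855543  0.00064689] 0.1656644584171242 0.02814044905444349 [-1.29066909 -0.06764879 -0.47490616]
cyan [ 485    0  155  170 9701] [572.12761571  72.58849603]
cyan [ 279  251   82  108 4798] [319.53918299 321.99416424]
(0.005, 0, 0.228) [318.64190892 422.09016636]
(0.0, 0, 0.228) [318.53454391 414.65336465]
(-0.005, 0, 0.228) [318.42442921 406.99858087]
(0.0, 0, 0.2) [318.7015499  366.39943122]
(0, 0, 0.1) [319.04065795 269.49672727]
```

```bash
cat > cy.py <<'E'
from fit2 import *
def look(fn):
    s=r.sense();p=r.camera_params("wrist");im=r.grab_frame("wrist");cv2.imwrite(fn,im);pickle.dump((p,s),open(fn[:-3]+"pkl","wb"))
    c,v=np.cos(q[2]),np.sin(q[2]);e=np.array([[c,v],[-v,c]])@(s['ee_pos'][:2]-q[:2]);F=np.array([[c,v],[-v,c]])@s['force'][:2]
    cyan=cv2.inRange(cv2.cvtColor(im,cv2.COLOR_BGR2HSV),(88,120,60),(106,255,255));n,l,st,ce=cv2.connectedComponentsWithStats(cyan[:, 180:460])
    print("rail xy",e.round(4),"z",s['ee_pos'][2].round(4),"F",F.round(1),"w",s['width'].round(3),"t",s['t'],[(st[i].tolist(),ce[i].round(1).tolist()) for i in range(1,n) if st[i,4]>300])
    return p,im,s
if __name__=="__main__":
    import sys;look(sys.argv[1])
E
python3 jog.py '[[0.0, -0.1, 0, 0.04, 0], [0.0, -0.1, 0, 0.04, 0], [0, 0, 0, 0, 0], [0, 0, 0, 0, 0]]'
python3 cy.py pics/p0.png
python3 jog.py '[[0.0, -0.1, 0, 0, 0], [0.0, -0.1, 0, 0, 0], [0.0, -0.1, 0, 0, 0], [0.0, -0.1, 0, 0, 0], [0, 0, 0, 0, 0]]'
python3 cy.py pics/p1.png
```

```text
t: 10.6
ee_pos: [0.4275, -0.4, 0.1615]
tool_rot: [[-0.853, 0.521, -0.0], [0.521, 0.853, 0.0], [0.0, 0.0, -1.0]]
force: [-0.5, -0.0, -0.1]
width: -0.0001
finger_force: 0.0
t: 11.15
ee_pos: [0.445, -0.4108, 0.1616]
tool_rot: [[-0.853, 0.521, 0.0], [0.521, 0.853, -0.0], [-0.0, -0.0, -1.0]]
force: [-0.7, 0.4, -0.5]
width: 0.0002
finger_force: 0.2Traceback (most recent call last):
  File "cy.py", line 9, in <module>
    import sys;look(sys.argv[1])
               ~~~~^^^^^^^^^^^^^
  File "cy.py", line 6, in look
    print("rail xy",e.round(4),"z",s['ee_pos'][2].round(4),"F",F.round(1),"w",s['width'].round(3),"t",s['t'],[(st[i].tolist(),ce[i].round(1).tolist()) for i in range(1,n) if st[i,4]>300])
                                                                              ^^^^^^^^^^^^^^^^
AttributeError: 'float' object has no attribute 'round'
Traceback (most recent call last):
  File "cy.py", line 9, in <module>
    import sys;look(sys.argv[1])
               ~~~~^^^^^^^^^^^^^
  File "cy.py", line 6, in look
    print("rail xy",e.round(4),"z",s['ee_pos'][2].round(4),"F",F.round(1),"w",s['width'].round(3),"t",s['t'],[(st[i].tolist(),ce[i].round(1).tolist()) for i in range(1,n) if st[i,4]>300])
                                                                              ^^^^^^^^^^^^^^^^
AttributeError: 'float' object has no attribute 'round'
```

```bash
python3 jog.py '[[0.0, -0.1, 0, 0, 0], [0.0, -0.1, 0, 0, 0], [0, 0, 0, 0, 0]]'
python3 cy.py pics/p2.png
```

```text
t: 11.5
ee_pos: [0.4537, -0.4162, 0.1618]
tool_rot: [[-0.853, 0.521, 0.001], [0.521, 0.853, -0.001], [-0.001, -0.0, -1.0]]
force: [0.0, -0.4, 0.0]
width: -0.0003
finger_force: 0.3Traceback (most recent call last):
  File "cy.py", line 9, in <module>
    import sys;look(sys.argv[1])
               ~~~~^^^^^^^^^^^^^
  File "cy.py", line 6, in look
    print("rail xy",e.round(4),"z",s['ee_pos'][2].round(4),"F",F.round(1),"w",s['width'].round(3),"t",s['t'],[(st[i].tolist(),ce[i].round(1).tolist()) for i in range(1,n) if st[i,4]>300])
                                                                              ^^^^^^^^^^^^^^^^
AttributeError: 'float' object has no attribute 'round'
```

```bash
sed -i "s/s\['width'\].round(3)/round(s['width'],3)/" cy.py
cat > an.py <<'E'
from fit2 import *
import sys
for fn in sys.argv[1:]:
    im=cv2.imread(f"pics/{fn}.png");p,s=pickle.load(open((f"pics/{fn}" if fn!="w5" else fn)+".pkl","rb"))
    c,v=np.cos(q[2]),np.sin(q[2]);C=np.array([[c,v],[-v,c]]);e=C@(s['ee_pos'][:2]-q[:2])
    m=cv2.inRange(cv2.cvtColor(im,cv2.COLOR_BGR2HSV),(88,120,60),(106,255,255));n,l,st,ce=cv2.connectedComponentsWithStats(m[:,180:460])
    print(fn,e.round(4))
    for i in range(1,n):
        if st[i,4]>300:
            uv=(180+ce[i][0],st[i,1]);X=atz(p,uv,.1);print(st[i],"base front edge rail",(C@(X[:2]-q[:2])).round(4))
E
python3 an.py w5 p0 p1 p2
```

```text
w5 [-0.0586  0.0006]
[  98  249   84  110 6814] base front edge rail [-0.0189  0.0007]
p0 [-0.0492  0.0007]
p1 [-0.0287  0.0004]
[ 101  217   85   81 2274] base front edge rail [-0.0183  0.004 ]
p2 [-0.0184  0.0003]
[  94  208   93   91 3180] base front edge rail [-0.0153  0.0028]
```

```bash
python3 - <<'E'
import cv2
for f in("w5","p0","p1","p2"):
    im=cv2.imread(f"pics/{f}.png");print(f,[(y,*im[y-1:y+1,316:325].mean((0,1)).astype(int).tolist()) for y in range(196,300,6)])
E
```

```text
w5 [(196, 218, 215, 209), (202, 218, 216, 209), (208, 218, 216, 209), (214, 218, 216, 210), (220, 218, 216, 209), (226, 218, 216, 209), (232, 218, 216, 210), (238, 218, 216, 209), (244, 218, 215, 209), (250, 101, 71, 25), (256, 108, 77, 31), (262, 108, 77, 30), (268, 111, 79, 33), (274, 109, 78, 31), (280, 108, 77, 32), (286, 110, 79, 30), (292, 111, 79, 30), (298, 114, 81, 33)]
p0 [(196, 218, 216, 209), (202, 218, 216, 210), (208, 218, 216, 209), (214, 219, 216, 210), (220, 218, 216, 209), (226, 218, 216, 210), (232, 218, 215, 209), (238, 215, 213, 206), (244, 78, 62, 42), (250, 48, 49, 49), (256, 47, 48, 48), (262, 46, 45, 45), (268, 41, 42, 42), (274, 42, 42, 43), (280, 37, 36, 37), (286, 112, 113, 112), (292, 97, 98, 97), (298, 80, 82, 82)]
p1 [(196, 219, 216, 210), (202, 219, 216, 209), (208, 218, 215, 209), (214, 219, 217, 210), (220, 111, 79, 30), (226, 112, 80, 32), (232, 113, 81, 33), (238, 114, 81, 33), (244, 82, 65, 44), (250, 48, 47, 47), (256, 47, 48, 47), (262, 46, 46, 46), (268, 42, 43, 43), (274, 42, 43, 42), (280, 37, 37, 37), (286, 112, 114, 112), (292, 96, 97, 96), (298, 80, 81, 80)]
p2 [(196, 218, 215, 209), (202, 218, 215, 209), (208, 128, 106, 79), (214, 123, 89, 36), (220, 123, 88, 36), (226, 125, 91, 37), (232, 126, 91, 38), (238, 125, 89, 36), (244, 88, 68, 46), (250, 49, 51, 50), (256, 47, 47, 47), (262, 44, 45, 44), (268, 42, 43, 42), (274, 42, 43, 42), (280, 37, 37, 37), (286, 112, 114, 113), (292, 96, 97, 97), (298, 81, 82, 82)]
```

```bash
python3 jog.py '[[0.0, 0.04, 0, 0, 0], [0.0, 0.06, 0, 0, 0], [0.0, 0.06, 0, 0, 0], [0.0, 0.06, 0, 0, 0], [0, 0.08, 0, 0, 0], [0, 0.2, 0, 0, 0], [0, 0.4, 0, 0, 0], [0, 0, 0, 0, 0]]'
python3 cy.py pics/p3.png; python3 an.py p3
python3 - <<'E'
from fit2 import *
s=r.sense();print(s["tool_rot"].T@(np.array([.391,.323,.30])-s['ee_pos']))
E
```

```text
t: 12.35
ee_pos: [0.4128, -0.3906, 0.162]
tool_rot: [[-0.853, 0.522, -0.001], [0.522, 0.853, 0.001], [0.001, 0.0, -1.0]]
force: [1.0, 0.4, 0.4]
width: -0.0002
finger_force: 0.0
rail xy [-0.0667  0.0012] z 0.162 F [0.6 0.9] w -0.0 t 12.35 [([132, 330, 16, 33, 412], [139.5, 347.4])]
p3 [-0.0667  0.0012]
[132 330  16  33 412] base front edge rail [0.0505 0.0003]
[ 0.39250593  0.59761085 -0.13794076]
```

To row units: 0.0262 m is 0.524, -0.04 m is -0.8.

```bash
python3 jog.py '[[0.085, 0.4, 0, -0.8, 0], [0.085, 0.44, 0.4, -0.8, 0], [0.085, 0.5, 0.76, -0.4, 0], [0.085, 0.524, 0.8, -0.3, 0], [0.085, 0.524, 0.8, -0.2, 0], [0.085, 0.524, 0.8, -0.26, 0], [0.085, 0.524, 0.8, 0, 0], [0.085, 0.524, 0.8, 0, 0]]'
python3 cy.py pics/p4.png
python3 jog.py '[[0.085, 0.524, 0.8, 0, 0], [0.085, 0.524, 0.8, 0, 0], [0.085, 0.524, 0.8, 0, 0], [0.085, 0.524, 0.8, 0, 0], [0.085, 0.524, 0.8, 0, 0], [0.085, 0.524, 0.8, 0, 0], [0.085, 0.524, 0.8, 0, 0], [0.085, 0.524, 0.8, 0, 0]]'
python3 - <<'E'
from fit2 import *
s=r.sense();print(s['ee_pos'],s['joint_positions'].round(0),s["tool_rot"].T@(np.array([.391,.323,.30])-s['ee_pos']))
p=r.camera_params("wrist");im=r.grab_frame("wrist");cv2.imwrite("pics/n1.png",im);pickle.dump((p,s),open("n1.pkl","wb"))
hsv=cv2.cvtColor(im,cv2.COLOR_BGR2HSV)
m=cv2.inRange(hsv,(80,90,70),(100,255,255));n,l,st,ce=cv2.connectedComponentsWithStats(m)
for i in range(1,n):
    if st[i,4]>150:print(st[i],ce[i])
for z in(0,.072,.11):print(proj(p,(.391,.323,z)))
E
```

```text
t: 13.2
ee_pos: [0.3808, -0.0675, 0.3008]
tool_rot: [[-0.853, 0.522, 0.003], [0.522, 0.853, -0.001], [-0.003, 0.001, -1.0]]
force: [1.1, 0.2, -0.1]
width: 0.0853
finger_force: 0.0
rail xy [-0.26   0.262] z 0.3008 F [0.9 0.8] w 0.085 t 13.2 [([51, 175, 116, 106, 3758], [113.7, 227.5])]
t: 14.05
ee_pos: [0.3684, 0.316, 0.3002]
tool_rot: [[-0.854, 0.521, 0.002], [0.521, 0.854, 0.001], [-0.001, 0.002, -1.0]]
force: [1.1, -0.7, 0.5]
width: 0.0853
finger_force: 0.0
[0.36840107 0.31602306 0.30016185] [31.  7.  2. 85. -0. 63.] [-0.0156524   0.01773061  0.00020747]
[323 148  29  32 475] [335.64631579 160.46736842]
[331.05966038 160.85177263]
[333.08828784 172.33516646]
[334.46208708 180.12089006]
```

```bash
python3 - <<'E'
from fit2 import *
p,s=pickle.load(open("n1.pkl","rb"));im=cv2.imread("pics/n1.png")
th=np.linspace(0,2*np.pi,60)
def bb(c):
    P=np.array([proj(p,(c[0]+.0185*np.cos(t),c[1]+.0185*np.sin(t),z)) for z in(0,.072) for t in th]);return np.r_[P.min(0),P.max(0)]
f=lambda c:(bb(c)-[323,148,351.5,0])[:3]
o=least_squares(f,[.391,.323],diff_step=1e-3);print(o.x,f(o.x),bb(o.x))
# dark cap
g=cv2.cvtColor(im,cv2.COLOR_BGR2HSV)[:,:,2];print(g[150:200:4,316:360:4])
print(s["tool_rot"].T@(np.r_[o.x,.057]-s['ee_pos']))
print(tri([(T,(73/4+209.6,421/4+129.6)),(p,(337.5,174))]))
E
```

```text
[0.39338025 0.32805162] [-0.68092644  0.01900795  0.58316336] [322.31907356 148.01900795 352.08316336 185.92364772]
[[130 130 136 107  99  98  96 115 130 128 124]
 [130 130 117  99 127 155 153 109 129 130 131]
 [131 130  91 163 190 201 196 187 127 132 127]
 [133 130 127 194 139  31  29 156 182 128 131]
 [134 130 154 182  47  43  49  48 195 129 132]
 [136 134 154 160  44  53  72  55 178 128 131]
 [137 133 132 190  44 112 173  44 154 135 132]
 [135 130 135 134 139  48  98 101 134 131 133]
 [130 132 132 133 132 135 130 132 130 134 130]
 [134 131 130 130 128 131 126 129 132 132 127]
 [133 129 130 127 128 131 126 130 130 125 129]
 [135 130 127 130 127 128 129 127 129 129 128]
 [130 128 125 126 128 128 129 128 127 130 125]]
[-0.01480189  0.02287768  0.24321564]
(array([0.39358376, 0.32499661, 0.07046691]), [np.float64(0.002963295025514917), np.float64(0.0029632950255149243)])
```

```bash
python3 jog.py '[[0.085, -0.26, 0.46, 0.8, 0], [0.085, 0, 0, 0.9, 0], [0.085, 0, 0, 0.9, 0], [0.085, 0, 0, 0.9, 0], [0.085, 0, 0, 0.8, 0], [0.085, 0, 0, 0.4, 0], [0.085, 0, 0, 0.16, 0], [0.085, 0, 0, 0, 0]]'
python3 - <<'E'
from h import *
s=r.sense();print(s['ee_pos'],s['force']);im=r.grab_frame("wrist");cv2.imwrite("pics/n2.png",im)
E
python3 jog.py '[[0.06, 0, 0, 0, 0], [0.05, 0, 0, 0, 0], [0.035, 0, 0, 0, 0], [0.025, 0, 0, 0, 0], [0.025, 0, 0, 0, 0], [0.025, 0, 0, 0, 0], [0.025, 0, 0, 0, 0]]'
python3 - <<'E'
from h import *
s=r.sense();p=r.camera_params("wrist");im=r.grab_frame("wrist");cv2.imwrite("pics/n3.png",im)
g=cv2.cvtColor(im,cv2.COLOR_BGR2HSV)
m=cv2.inRange(g,(80,90,70),(100,255,255));n,l,st,ce=cv2.connectedComponentsWithStats(m)
print([(st[i].tolist(),ce[i].round().tolist()) for i in range(1,n) if st[i,4]>200])
E
```

```text
t: 14.9
ee_pos: [0.3913, 0.3261, 0.0561]
tool_rot: [[-0.853, 0.522, -0.001], [0.522, 0.853, -0.001], [0.001, -0.001, -1.0]]
force: [-0.9, -0.6, 0.6]
width: 0.0847
finger_force: 0.0
[0.39125601 0.32614055 0.05605473] [-0.92274506 -0.60663221  0.64441198]
t: 15.65
ee_pos: [0.3914, 0.3263, 0.0567]
tool_rot: [[-0.853, 0.522, 0.0], [0.522, 0.853, -0.0], [-0.0, -0.0, -1.0]]
force: [-0.0, 0.2, 0.3]
width: 0.025
finger_force: 0.1
[([291, 183, 63, 70, 2579], [322.0, 213.0])]
```

```bash
python3 jog.py '[[0.01, 0, 0, 0, 0], [0.01, 0, 0, 0, 0], [0.01, 0, 0, 0, 0], [0.01, 0, 0, 0, 0]]'
python3 - <<'E'
import cv2
a=cv2.imread('pics/n2.png')[150:400,170:470];b=cv2.imread('pics/n3.png')[150:400,170:470]
c=cv2.imread('pics/p4.png')[130:330,200:400]
c=cv2.resize(c,(250,250),interpolation=3)
cv2.imwrite('pics/v.png',cv2.hconcat([a,b[:,50:250],c]))
E
```

```text
t: 16.1
ee_pos: [0.3917, 0.3265, 0.057]
tool_rot: [[-0.853, 0.522, 0.001], [0.522, 0.853, 0.0], [-0.0, 0.001, -1.0]]
force: [0.9, -0.5, 3.8]
width: 0.0196
finger_force: 58.7
```

View pics/v.png

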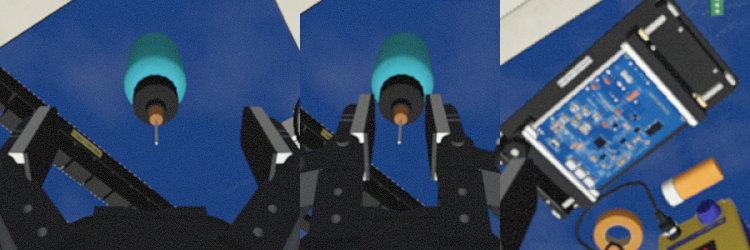

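```bash
python3 jog.py '[[0.01, 0, 0, -0.4, 0], [0.01, 0, 0, -0.9, 0], [0.01, 0, 0, -0.9, 0], [0.01, 0, 0, -0.9, 0], [0.01, 0, 0, -0.9, 0], [0.01, 0, 0, 0, 0]]'
python3 - <<'E'
from fit2 import *
s=r.sense();print(s['ee_pos'],s['width'],s['finger_force'],s["tool_rot"].T@(W(q,(-.055,-.0005,.2))-s['ee_pos']))
p=r.camera_params("wrist");im=r.grab_frame("wrist");cv2.imwrite("pics/n4.png",im)
m=cv2.inRange(cv2.cvtColor(im,cv2.COLOR_BGR2HSV),(80,90,70),(100,255,255));n,l,st,ce=cv2.connectedComponentsWithStats(m)
print([(st[i].tolist(),ce[i].round().tolist()) for i in range(1,n) if st[i,4]>200])
E
```

```text
t: 16.7
ee_pos: [0.3938, 0.3278, 0.2628]
tool_rot: [[-0.853, 0.521, 0.009], [0.522, 0.853, 0.005], [-0.005, 0.009, -1.0]]
force: [0.6, 0.2, 0.4]
width: 0.0195
finger_force: 58.8
[0.39380285 0.32775414 0.26277084] 0.019469372916034327 58.81583511829376 [-0.40222568 -0.60518834  0.05939518]
[([290, 183, 63, 62, 2511], [322.0, 212.0])]
```

To row units: -0.038 m is -0.76, -0.025 m is -0.5.

```bash
python3 jog.py '[[0.01, -0.3, -0.4, 0, 0], [0.01, -0.5, -0.76, 0, 0], [0.01, -0.5, -0.76, 0, 0], [0.01, -0.5, -0.76, 0, 0], [0.01, -0.5, -0.76, 0, 0], [0.01, -0.5, -0.76, 0, 0], [0.01, -0.5, -0.76, 0, 0], [0.01, -0.5, -0.76, 0, 0]]'
python3 jog.py '[[0.01, -0.5, -0.76, 0, 0], [0.01, -0.5, -0.76, 0, 0], [0.01, -0.5, -0.76, 0, 0], [0.01, -0.5, -0.76, 0, 0], [0.01, -0.5, -0.76, 0, 0], [0.01, -0.5, -0.76, 0.2, 0], [0.01, -0.5, -0.76, 0.4, 0], [0.01, -0.5, -0.76, 0.4, 0]]'
python3 jog.py '[[0.01, -0.24, -0.3, 0, 0], [0.01, 0, 0, 0, 0], [0.01, 0, 0, 0, 0]]'
cat > st.py <<'E'
from fit2 import *
s=r.sense();c,v=np.cos(q[2]),np.sin(q[2]);C=np.array([[c,v],[-v,c]])
print("rail",(C@(s['ee_pos'][:2]-q[:2])).round(4),s['ee_pos'][2].round(4),"yaw",np.degrees(np.arctan2(s['tool_rot'][1,0],s['tool_rot'][0,0])).round(2),"F",(C@s['force'][:2]).round(1),"t",s['t'])
E
python3 st.py
```

```text
t: 17.55
ee_pos: [0.4029, -0.0183, 0.2549]
tool_rot: [[-0.853, 0.521, -0.003], [0.521, 0.853, 0.001], [0.003, -0.001, -1.0]]
force: [1.4, -1.0, -0.3]
width: 0.0195
finger_force: 58.8
t: 18.35
ee_pos: [0.4155, -0.3818, 0.2042]
tool_rot: [[-0.853, 0.522, -0.001], [0.522, 0.853, 0.002], [0.002, 0.001, -1.0]]
force: [0.9, -0.6, 0.5]
width: 0.0196
finger_force: 58.8
t: 18.65
ee_pos: [0.418, -0.3986, 0.2048]
tool_rot: [[-0.853, 0.522, -0.002], [0.522, 0.853, 0.003], [0.004, 0.002, -1.0]]
force: [0.1, -0.5, -0.1]
width: 0.0194
finger_force: 58.9
rail [-0.0581 -0.0029] 0.2048 yaw 148.53 F [ 0.4 -0.4] t 18.65
```

To row units: 0.0015 m is 0.03, 0.02 m is 0.4.

```bash
python3 jog.py '[[0.01, 0, 0.03, 0.4, 0], [0.01, 0, 0, 0.3, 0], [0.01, 0, 0, 0.2, 0], [0.01, 0, 0, 0, 0], [0.01, 0, 0, 0, 0]]'
python3 st.py; python3 cy.py pics/q0.png
python3 jog.py '[[0.01, -0.1, 0, 0, 0], [0.01, -0.1, 0, 0, 0], [0.01, -0.1, 0, 0, 0], [0.01, -0.1, 0, 0, 0], [0.01, 0, 0, 0, 0]]'
python3 st.py; python3 cy.py pics/q1.png
```

```text
t: 19.15
ee_pos: [0.4199, -0.3976, 0.1623]
tool_rot: [[-0.854, 0.521, 0.0], [0.521, 0.854, -0.0], [-0.0, -0.0, -1.0]]
force: [-0.2, -1.1, -0.1]
width: 0.0194
finger_force: 58.9
rail [-0.057  -0.0012] 0.1623 yaw 148.62 F [ 0.3 -1. ] t 19.15
rail xy [-0.057  -0.0012] z 0.1623 F [ 0.3 -1. ] w 0.019 t 19.15 [([111, 184, 61, 61, 2356], [142.5, 211.9]), ([109, 265, 63, 96, 4176], [139.7, 319.3])]
t: 19.7
ee_pos: [0.437, -0.409, 0.1615]
tool_rot: [[-0.853, 0.522, -0.0], [0.522, 0.853, 0.0], [0.0, -0.0, -1.0]]
force: [-0.7, -0.1, -1.2]
width: 0.0196
finger_force: 58.8
rail [-0.0364 -0.0022] 0.1615 yaw 148.56 F [-0.5 -0.5] t 19.7
rail xy [-0.0364 -0.0022] z 0.1615 F [-0.5 -0.5] w 0.02 t 19.7 [([111, 181, 63, 64, 2493], [142.6, 210.3]), ([108, 265, 63, 83, 2815], [138.5, 305.7])]
```

```bash
cat > tip.py <<'E'
import cv2,sys
for f in sys.argv[1:]:
    im=cv2.imread(f"pics/{f}.png");o=[]
    for c in(272,278,284,290,350,356,362,368):
        col=im[150:330,c-1:c+2].mean(1);k=[i for i in range(180) if col[i,2]<110];y=150+k[0] if k else -1
        o.append((c,y,col[k[0]+4].astype(int).tolist() if k else 0))
    print(f,o)
E
python3 tip.py q0 q1
python3 jog.py '[[0.01, -0.08, 0, 0, 0], [0.01, -0.08, 0, 0, 0], [0.01, 0, 0, 0, 0]]'
python3 st.py; python3 cy.py pics/q2.png; python3 tip.py q2
```

```text
q0 [(272, 257, [30, 30, 25]), (278, 254, [32, 30, 27]), (284, 254, [99, 102, 102]), (290, 245, [103, 105, 104]), (350, 220, [147, 139, 68]), (356, 254, [91, 95, 92]), (362, 254, [35, 30, 30]), (368, 258, [32, 30, 28])]
q1 [(272, 256, [27, 28, 25]), (278, 254, [31, 30, 29]), (284, 254, [101, 105, 101]), (290, 245, [103, 106, 105]), (350, 217, [142, 135, 73]), (356, 248, [104, 88, 70]), (362, 254, [32, 31, 29]), (368, 258, [31, 26, 26])]
t: 20.05
ee_pos: [0.444, -0.4132, 0.1617]
tool_rot: [[-0.853, 0.521, 0.0], [0.521, 0.853, -0.0], [-0.0, -0.0, -1.0]]
force: [-1.0, 1.0, -0.2]
width: 0.0194
finger_force: 58.8
rail [-0.0283 -0.0022] 0.1617 yaw 148.57 F [-1.4  0.4] t 20.05
rail xy [-0.0283 -0.0022] z 0.1617 F [-1.4  0.4] w 0.019 t 20.05 [([111, 180, 64, 65, 2543], [142.6, 209.9]), ([109, 265, 62, 83, 2843], [138.6, 305.8])]
q2 [(272, 256, [28, 28, 27]), (278, 254, [36, 35, 35]), (284, 254, [103, 107, 105]), (290, 245, [103, 105, 104]), (350, 217, [139, 130, 63]), (356, 246, [105, 85, 60]), (362, 254, [29, 28, 27]), (368, 258, [28, 26, 27])]
```

To row units: -0.004 m is -0.08.

```bash
python3 jog.py '[[0.01, -0.08, 0, 0, 0], [0.01, -0.08, 0, 0, 0], [0.01, -0.08, 0, 0, 0], [0.01, 0, 0, 0, 0]]'
python3 st.py; python3 cy.py pics/q3.png
python3 - <<'E'
from fit2 import *
im=r.grab_frame("scene");cv2.imwrite("pics/s3.png",im)
m=cv2.inRange(cv2.cvtColor(im,cv2.COLOR_BGR2HSV),(85,110,60),(106,255,255))
n,l,st,ce=cv2.connectedComponentsWithStats(m)
for i in range(1,n):
    if st[i,4]>40 and 340<ce[i][0]<520: print(st[i],ce[i])
for x in(.02,.03):
  for z in(.1,.2,.228):print(x,z,proj(S,W(q,(x,0,z))))
E
```

```text
t: 20.5
ee_pos: [0.4544, -0.4196, 0.1617]
tool_rot: [[-0.853, 0.521, 0.001], [0.521, 0.853, -0.0], [-0.001, -0.0, -1.0]]
force: [-1.0, 0.3, -1.4]
width: 0.0191
finger_force: 58.8
rail [-0.0161 -0.0023] 0.1617 yaw 148.58 F [-1.  -0.2] t 20.5
rail xy [-0.0161 -0.0023] z 0.1617 F [-1.  -0.2] w 0.019 t 20.5 [([111, 180, 67, 74, 2551], [142.8, 210.2]), ([109, 265, 62, 85, 2851], [138.4, 306.0])]
[378 161  23  28 365] [389.91506849 174.12054795]
[431 174  16  21 128] [436.7734375 180.90625  ]
[468 185  17  10  60] [476.98333333 190.08333333]
[495 195  28  28 512] [507.39257812 209.1484375 ]
[401 236  36  38 917] [418.85387132 256.64667394]
0.02 0.1 [419.93626065 268.53777316]
0.02 0.2 [423.34369869 235.69051953]
0.02 0.228 [424.32003063 226.00563587]
0.03 0.1 [423.4174632  267.78077579]
0.03 0.2 [426.95187514 234.98146678]
0.03 0.228 [427.96452455 225.31261934]
```

```bash
cat > sc.py <<'E'
from fit2 import *
import sys
def edge(fn,lo=395,hi=470,r0=232,r1=276):
    im=r.grab_frame("scene");cv2.imwrite(fn,im)
    m=cv2.inRange(cv2.cvtColor(im,cv2.COLOR_BGR2HSV),(85,110,60),(106,255,255))
    n,l,st,ce=cv2.connectedComponentsWithStats(m[:,lo:hi]);i=1+np.argmax(st[1:,4])
    o=[]
    for y in range(r0,r1,3):
        k=np.flatnonzero(l[y]==i)
        if len(k):o.append((y,int(lo+k[0]),int(lo+k[-1])))
    print(o)
edge(sys.argv[1])
E
python3 sc.py pics/s4.png
python3 jog.py '[[0.01, -0.08, 0, 0, 0], [0.01, -0.08, 0, 0, 0], [0.01, -0.06, 0, 0, 0], [0.01, 0, 0, 0, 0]]'
python3 st.py;python3 cy.py pics/q4.png; python3 sc.py pics/s5.png
```

```text
[(238, 418, 436), (241, 418, 436), (244, 418, 436), (247, 417, 436), (250, 402, 435), (253, 401, 434), (256, 401, 434), (259, 401, 433), (262, 401, 433), (265, 401, 432), (268, 400, 432), (271, 401, 430)]
t: 21.05
ee_pos: [0.4637, -0.4253, 0.1617]
tool_rot: [[-0.853, 0.521, 0.0], [0.521, 0.853, -0.0], [-0.001, -0.0, -1.0]]
force: [-0.1, 1.7, -1.3]
width: 0.0196
finger_force: 58.9
rail [-0.0052 -0.0024] 0.1617 yaw 148.57 F [-0.9  1.4] t 21.05
rail xy [-0.0052 -0.0024] z 0.1617 F [-0.9  1.4] w 0.02 t 21.05 [([111, 180, 67, 74, 2545], [142.9, 210.3]), ([108, 265, 63, 85, 2827], [138.3, 305.9])]
[(235, 424, 438), (238, 422, 439), (241, 422, 440), (244, 422, 440), (247, 419, 440), (250, 406, 439), (253, 405, 438), (256, 404, 437), (259, 405, 437), (262, 405, 436), (265, 405, 436), (268, 404, 435), (271, 406, 433)]
```

```bash
for i in 1 2; do python3 jog.py '[[0.01, -0.04, 0, 0, 0], [0.01, -0.02, 0, 0, 0], [0.01, 0, 0, 0, 0]]' >/dev/null; python3 st.py; done
python3 cy.py pics/q5.png; python3 sc.py pics/s6.png
```

```text
rail [-0.0027 -0.0024] 0.1619 yaw 148.56 F [-1.4 -0.5] t 21.45
rail [ 0.0002 -0.0023] 0.1617 yaw 148.57 F [-1.5 -0.2] t 21.75
rail xy [ 0.0002 -0.0023] z 0.1617 F [-1.5 -0.2] w 0.019 t 21.75 [([111, 180, 68, 74, 2565], [142.9, 210.2]), ([108, 265, 63, 85, 2834], [138.3, 305.8])]
[(235, 425, 440), (238, 424, 441), (241, 424, 442), (244, 424, 442), (247, 421, 442), (250, 408, 441), (253, 407, 440), (256, 407, 439), (259, 407, 439), (262, 407, 438), (265, 407, 438), (268, 406, 437), (271, 408, 433)]
```

```bash
python3 jog.py '[[0.01, -0.04, 0, 0, 0], [0.01, -0.02, 0, 0, 0], [0.01, 0, 0, 0, 0]]' |grep force; python3 st.py; python3 jog.py '[[0.01, -0.04, 0, 0, 0], [0.01, -0.02, 0, 0, 0], [0.01, 0, 0, 0, 0]]'|grep force; python3 st.py;python3 cy.py pics/q6.png; python3 sc.py pics/s7.png
```

```text
force: [-2.6, 2.2, 0.3]
finger_force: 59.0
rail [ 0.0033 -0.0024] 0.1618 yaw 148.57 F [-3.4  0.5] t 22.15
force: [-1.2, 0.5, 0.3]
finger_force: 59.0
rail [ 0.0064 -0.0024] 0.1617 yaw 148.57 F [-1.3 -0.2] t 22.45
rail xy [ 0.0064 -0.0024] z 0.1617 F [-1.3 -0.2] w 0.02 t 22.45 [([111, 180, 68, 74, 2574], [142.9, 210.1]), ([108, 265, 63, 84, 2840], [138.6, 305.8])]
[(235, 427, 443), (238, 426, 444), (241, 426, 444), (244, 427, 444), (247, 423, 444), (250, 410, 443), (253, 409, 442), (256, 409, 441), (259, 410, 441), (262, 409, 440), (265, 409, 440), (268, 409, 439), (271, 412, 435)]
```

```bash
for i in 1 ; do python3 jog.py '[[0.01, -0.02, 0, 0, 0], [0.01, -0.02, 0, 0, 0], [0.01, 0, 0, 0, 0]]' >/dev/null; python3 st.py;  python3 jog.py '[[0.01, -0.02, 0, 0, 0], [0.01, -0.02, 0, 0, 0], [0.01, 0, 0, 0, 0]]' >/dev/null; python3 st.py; done
python3 cy.py pics/q7.png; python3 sc.py pics/s8.png
```

```text
rail [ 0.0083 -0.0025] 0.1618 yaw 148.57 F [-2.5 -0. ] t 22.85
rail [ 0.0103 -0.0025] 0.1618 yaw 148.57 F [-2.1  0.4] t 23.15
rail xy [ 0.0103 -0.0025] z 0.1618 F [-2.1  0.4] w 0.019 t 23.15 [([111, 179, 67, 75, 2573], [142.9, 209.9]), ([108, 264, 63, 84, 2834], [138.7, 305.8])]
[(235, 428, 445), (238, 428, 445), (241, 428, 446), (244, 427, 446), (247, 414, 445), (250, 411, 445), (253, 411, 444), (256, 410, 442), (259, 411, 442), (262, 410, 441), (265, 410, 441), (268, 410, 440), (271, 414, 431)]
```

To row units: -0.001 m is -0.02.

```bash
python3 jog.py '[[0.01, -0.02, 0, 0, 0], [0.01, -0.02, 0, 0, 0], [0.01, 0, 0, 0, 0]]' >/dev/null; python3 st.py;  python3 jog.py '[[0.01, -0.02, 0, 0, 0], [0.01, -0.02, 0, 0, 0], [0.01, 0, 0, 0, 0]]' >/dev/null; python3 st.py
python3 cy.py pics/q8.png; python3 sc.py pics/s9.png
```

```text
rail [ 0.0115 -0.0023] 0.1616 yaw 148.56 F [-5.1 -0.8] t 23.55
rail [ 0.0122 -0.0021] 0.1615 yaw 148.56 F [-8.   1.1] t 23.85
rail xy [ 0.0122 -0.0021] z 0.1615 F [-8.   1.1] w 0.019 t 23.85 [([111, 177, 64, 68, 2686], [142.7, 208.1]), ([109, 264, 62, 81, 2693], [138.8, 303.9])]
[(235, 429, 445), (238, 428, 445), (241, 428, 446), (244, 428, 446), (247, 413, 445), (250, 411, 445), (253, 411, 444), (256, 411, 443), (259, 411, 442), (262, 410, 442), (265, 410, 442), (268, 410, 440), (271, 414, 431)]
```

To row units: 0.002 m is 0.04, 0.001 m is 0.02.

```bash
python3 jog.py '[[0.01, 0.04, 0, 0, 0], [0.01, 0, 0, 0.04, 0], [0.01, 0, 0, 0.02, 0], [0.01, 0, 0, 0.01, 0], [0.01, 0, 0, 0, 0]]'; python3 st.py
python3 cy.py pics/q9.png; python3 sc.py pics/s10.png
```

```text
t: 24.45
ee_pos: [0.4779, -0.4339, 0.1583]
tool_rot: [[-0.853, 0.522, -0.001], [0.522, 0.853, 0.0], [0.001, -0.0, -1.0]]
force: [-4.7, 3.3, 2.4]
width: 0.0192
finger_force: 59.3
rail [ 0.0115 -0.0025] 0.1583 yaw 148.56 F [-5.7  0.4] t 24.45
rail xy [ 0.0115 -0.0025] z 0.1583 F [-5.7  0.4] w 0.019 t 24.45 [([111, 180, 62, 65, 2541], [142.6, 209.7]), ([109, 264, 63, 87, 2956], [138.5, 307.2])]
[(235, 430, 445), (238, 428, 445), (241, 428, 446), (244, 428, 446), (247, 425, 445), (250, 412, 445), (253, 411, 444), (256, 411, 443), (259, 411, 443), (262, 411, 442), (265, 410, 442), (268, 410, 440), (271, 412, 436)]
```

To row units: 0.001 m is 0.02, 0.0008 m is 0.016.

```bash
python3 jog.py '[[0.01, 0.016, 0, 0.02, 0], [0.01, 0, 0, 0, 0], [0.01, 0, 0, 0, 0]]'|grep force; python3 st.py
python3 jog.py '[[0.03, 0, 0, 0, 0], [0.04, 0, 0, 0, 0], [0.04, 0, 0, 0, 0], [0.04, 0, 0, 0, 0]]'; python3 st.py
python3 cy.py pics/q10.png; python3 sc.py pics/s11.png
```

```text
force: [-4.1, 2.9, 1.7]
finger_force: 59.2
rail [ 0.0113 -0.0026] 0.1574 yaw 148.56 F [-5.   0.4] t 24.85
t: 25.25
ee_pos: [0.4783, -0.4342, 0.1574]
tool_rot: [[-0.853, 0.522, 0.001], [0.522, 0.853, -0.001], [-0.001, -0.0, -1.0]]
force: [-0.1, -0.5, -0.6]
width: 0.0401
finger_force: 0.0
rail [ 0.0119 -0.0026] 0.1574 yaw 148.57 F [ 0.1 -0.5] t 25.25
rail xy [ 0.0119 -0.0026] z 0.1574 F [ 0.1 -0.5] w 0.04 t 25.25 [([95, 177, 101, 181, 9065], [143.6, 276.9])]
[(235, 443, 444), (238, 430, 445), (241, 430, 446), (244, 430, 445), (247, 430, 445), (250, 411, 445), (253, 410, 444), (256, 410, 443), (259, 411, 443), (262, 410, 442), (265, 410, 442), (268, 410, 441), (271, 411, 431)]
```

```bash
python3 jog.py '[[0.01, 0, 0, 0, 0], [0.01, 0, 0, 0, 0], [0.01, 0, 0, 0, 0], [0.01, 0, 0, 0, 0]]'|grep width; python3 st.py
python3 jog.py '[[0.01, -0.02, 0, 0, 0], [0.01, 0, 0, 0, 0], [0.01, 0, 0, 0, 0]]'|grep force; python3 st.py
python3 - <<'E'
from fit2 import *
c,v=np.cos(q[2]),np.sin(q[2]);C=np.array([[c,v],[-v,c]])
p,s=pickle.load(open("pics/q10.pkl","rb"))
X=atz(p,(322,177.5),.1);print("needle centre x",(C@(X[:2]-q[:2]))+[.0185,0])
p,s=pickle.load(open("w5.pkl","rb"));X=atz(p,(320,249),.1);print("tall start centre",(C@(X[:2]-q[:2]))+[.0275,0])
E
```

```text
width: 0.0191
rail [ 0.0116 -0.0024] 0.1577 yaw 148.57 F [-0.2  1.2] t 25.75
force: [0.1, 1.4, 3.6]
finger_force: 59.1
rail [ 0.0125 -0.0024] 0.1576 yaw 148.57 F [-0.6  1.2] t 26.05
needle centre x [ 0.00852215 -0.00035003]
tall start centre [0.00861847 0.00094876]
```

The manual's scale: shifts go in shares of 50 mm and turns go in units of 10 degrees. Converting my numbers, -0.001 m is -0.02.

```bash
python3 jog.py '[[0.01, -0.02, 0, 0, 0], [0.01, 0, 0, 0, 0], [0.01, 0, 0, 0, 0]]'|grep force; python3 st.py
python3 jog.py '[[0.01, -0.02, 0, 0, 0], [0.01, 0, 0, 0, 0], [0.01, 0, 0, 0, 0]]'|grep force; python3 st.py; python3 sc.py pics/s12.png
```

```text
force: [0.2, 1.6, 4.5]
finger_force: 59.4
rail [ 0.0135 -0.0025] 0.1577 yaw 148.57 F [-0.6  1.4] t 26.35
force: [-0.3, 1.1, 6.5]
finger_force: 59.5
rail [ 0.0144 -0.0025] 0.1578 yaw 148.57 F [-0.8  0.7] t 26.65
[(235, 431, 444), (238, 429, 445), (241, 429, 446), (244, 429, 446), (247, 425, 445), (250, 412, 445), (253, 411, 444), (256, 410, 443), (259, 411, 443), (262, 411, 442), (265, 410, 442), (268, 410, 441), (271, 411, 434)]
```

```bash
python3 jog.py '[[0.01, 0.06, 0, 0, 0], [0.03, 0, 0, 0, 0], [0.05, 0, 0, 0, 0], [0.05, 0, 0, 0, 0], [0.05, 0.06, 0, -0.4, 0], [0.05, 0.2, 0, -0.6, 0], [0.05, 0.4, 0, -0.8, 0], [0.05, 0.8, 0, -0.4, 0]]'; python3 jog.py '[[0.085, 0.6, 0, 0, 0], [0.085, 0, 0, 0, 0], [0.085, 0, 0, 0, 0]]'|grep ee
cat > two.py <<'E'
from fit2 import *
import sys
fn=sys.argv[1]
s=r.sense();p=r.camera_params("wrist");im=r.grab_frame("wrist");cv2.imwrite(fn,im);pickle.dump((p,s),open(fn[:-3]+"pkl","wb"))
a,b=proj(p,W(q,(.01,0,.1))),proj(p,W(q,(.055,0,.1)));print(a,b)
hsv=cv2.cvtColor(im,cv2.COLOR_BGR2HSV)
m=cv2.inRange(hsv,(80,90,50),(108,255,255))
for y in range(int(a[1])-30,min(398,int(b[1])+40),5):
    k=np.flatnonzero(m[y,240:400]);h=hsv[y,240:400,0]
    if len(k):print(y,240+k[0],240+k[-1],"hue",h[k[len(k)//2]],hsv[y,240+k[len(k)//2]],"run teal",[int(240+j) for j in(np.flatnonzero((h>84)&(h<94)&(m[y,240:400]>0))[[0,-1]] if ((h>84)&(h<94)&(m[y,240:400]>0)).any() else [])])
E
python3 two.py pics/t1.png; python3 st.py
```

```text
t: 27.5
ee_pos: [0.4167, -0.3973, 0.2693]
tool_rot: [[-0.854, 0.521, 0.002], [0.521, 0.854, -0.003], [-0.004, -0.001, -1.0]]
force: [0.3, -0.6, 0.2]
width: 0.0502
finger_force: 0.0
ee_pos: [0.3898, -0.3802, 0.2676]
[321.65060197 256.25997349] [321.91800637 289.06489327]
226 263 370 hue 108 [108 182 130] run teal []
231 243 274 hue 108 [108 188 130] run teal []
236 246 390 hue 108 [108 194 129] run teal []
241 259 324 hue 94 [ 94 113 104] run teal [322, 324]
246 258 383 hue 93 [ 93 182 101] run teal [311, 333]
251 260 336 hue 93 [ 93 185  98] run teal [308, 336]
256 262 337 hue 94 [ 94 166 109] run teal [308, 337]
261 266 337 hue 93 [ 93 178 113] run teal [307, 337]
266 279 338 hue 93 [ 93 159 180] run teal [307, 337]
271 275 339 hue 94 [ 94 164 199] run teal [306, 338]
276 276 339 hue 95 [ 95 173 100] run teal [306, 339]
281 280 341 hue 98 [ 98 167  61] run teal [306, 339]
286 302 344 hue 89 [ 89 121  57] run teal [309, 336]
291 302 383 hue 102 [102 167 110] run teal []
296 301 397 hue 101 [101 172 107] run teal []
301 301 346 hue 102 [102 174  88] run teal []
306 300 346 hue 103 [103 158 110] run teal []
311 306 399 hue 102 [102 197 114] run teal []
316 304 392 hue 102 [102 174 117] run teal []
321 299 396 hue 102 [102 176 154] run teal []
326 297 389 hue 101 [101 176 183] run teal []
rail [-0.0912 -0.0017] 0.2672 yaw 148.55 F [ 0.6 -0. ] t 27.85
```

```bash
cat > gap.py <<'E'
from fit2 import *
import sys
fn=sys.argv[1];im=cv2.imread(f"pics/{fn}.png");p,s=pickle.load(open(f"pics/{fn}.pkl","rb"))
hsv=cv2.cvtColor(im,cv2.COLOR_BGR2HSV);c,v=np.cos(q[2]),np.sin(q[2]);C=np.array([[c,v],[-v,c]])
for u in range(296,352,2):
    y=next((y for y in range(225,340) if hsv[y,u,1]>100 and hsv[y,u,2]<200),-1)
    X=C@(atz(p,(u,y),.1)[:2]-q[:2]);dy=X[1]+.0
    r_=[round(float(X[0]+np.sqrt(max(R*R-(dy-y0)**2,0)))*1e3,1) for R,y0 in((.0185,-.0005),(.0275,0))]
    print(u,y,(X*1e3).round(1),"centre if needle/tall",r_,hsv[y+3,u])
E
python3 gap.py t1
```

```text
296 335 [124.7 -34.1] centre if needle/tall [124.7, 124.7] [103 147 135]
298 324 [107.2 -30.9] centre if needle/tall [107.2, 107.2] [102 175 112]
300 305 [ 78.1 -27.4] centre if needle/tall [78.1, 80.0] [104 115 111]
302 287 [ 51.9 -24.2] centre if needle/tall [51.9, 64.9] [103 173 100]
304 282 [ 44.8 -21.6] centre if needle/tall [44.8, 61.9] [102 159 106]
306 269 [ 26.9 -18.7] centre if needle/tall [30.0, 47.0] [ 94 146 145]
308 251 [  3.  -15.8] centre if needle/tall [13.3, 25.5] [ 93 172  95]
310 248 [ -0.9 -13.4] centre if needle/tall [12.3, 23.1] [ 94 181  96]
312 245 [ -4.7 -11.1] centre if needle/tall [10.5, 20.4] [ 93 176  97]
314 244 [-6.  -8.7] centre if needle/tall [10.6, 20.1] [ 92 162 101]
316 243 [-7.3 -6.4] centre if needle/tall [10.3, 19.5] [ 92 184  94]
318 242 [-8.5 -4.1] centre if needle/tall [9.6, 18.7] [ 92 159 104]
320 241 [-9.8 -1.8] centre if needle/tall [8.7, 17.7] [ 93 169 101]
322 241 [-9.7  0.5] centre if needle/tall [8.7, 17.8] [ 93 167 101]
324 241 [-9.7  2.8] centre if needle/tall [8.5, 17.6] [ 92 178 102]
326 242 [-8.4  5.1] centre if needle/tall [9.2, 18.6] [ 93 170 102]
328 243 [-7.1  7.5] centre if needle/tall [9.6, 19.4] [ 93 176  97]
330 244 [-5.8  9.8] centre if needle/tall [9.6, 19.9] [ 92 167  99]
332 245 [-4.5 12.1] centre if needle/tall [9.1, 20.2] [ 94 179  97]
334 247 [-1.9 14.4] centre if needle/tall [9.0, 21.5] [ 93 193  94]
336 251 [ 3.3 16.8] centre if needle/tall [9.9, 25.1] [ 93 185  91]
338 264 [20.5 19.3] centre if needle/tall [20.5, 40.1] [ 93 147 106]
340 279 [41.  21.9] centre if needle/tall [41.0, 57.7] [ 99 182 116]
342 282 [45.2 24.3] centre if needle/tall [45.2, 58.0] [103 181 100]
344 286 [50.9 26.9] centre if needle/tall [50.9, 56.9] [102 184  94]
346 300 [71.2 29.7] centre if needle/tall [71.2, 71.2] [103 173  93]
348 315 [93.8 32.6] centre if needle/tall [93.8, 93.8] [104 144 106]
350 331 [119.   35.8] centre if needle/tall [119.0, 119.0] [103 160 139]
```

To row units: -0.04 m is -0.8, 0.035 m is 0.7.

```bash
python3 jog.py '[[0.05, -0.6, 0, 0, 0], [0.05, -0.8, 0, 0, 0], [0.05, -0.6, 0, 0, 0], [0.05, -0.03, -0.01, 0.4, 0], [0.05, 0, 0, 0.7, 0], [0.05, 0, 0, 0.7, 0], [0.05, 0, 0, 0.3, 0], [0.05, 0, 0, 0.1, 0]]'|grep ee; python3 jog.py '[[0.05, 0, 0, 0, 0], [0.05, 0, 0, 0, 0]]'|grep force; python3 st.py
```

```text
ee_pos: [0.4759, -0.4325, 0.1531]
force: [-0.6, -0.4, 0.5]
finger_force: 0.0
rail [ 0.0109 -0.0032] 0.1581 yaw 148.57 F [-0.4 -0.6] t 28.85
```

To row units: -0.003 m is -0.06.

```bash
python3 jog.py '[[0.03, 0, 0, 0, 0], [0.01, 0, 0, 0, 0], [0.01, 0, 0, 0, 0], [0.01, 0, 0, 0, 0], [0.01, 0, 0, -0.06, 0], [0.01, 0, 0, 0, 0], [0.01, 0, 0, 0, 0]]'|grep -E 'force|width'; python3 st.py
for i in 1 2; do python3 jog.py '[[0.01, -0.02, 0, 0, 0], [0.01, 0, 0, 0, 0], [0.01, 0, 0, 0, 0]]'|grep 'force: \['; python3 st.py; done
```

```text
force: [-0.1, 0.5, 4.5]
width: 0.0111
finger_force: 76.5
rail [ 0.01   -0.0031] 0.1608 yaw 148.56 F [-0.3  0.4] t 29.55
force: [0.1, -0.5, 5.6]
rail [ 0.0111 -0.0031] 0.1608 yaw 148.56 F [ 0.4 -0.4] t 29.85
force: [-0.1, 0.6, 6.4]
rail [ 0.012  -0.0031] 0.1609 yaw 148.56 F [-0.5  0.5] t 30.15
```

```bash
python3 cy.py pics/u0.png; python3 jog.py '[[0.03, 0, 0, 0, 0], [0.05, 0, 0, 0, 0], [0.05, 0, 0, 0, 0], [0.05, 0, 0, 0, 0]]'|grep -E 'force: \[|ee'; python3 st.py; python3 cy.py pics/u1.png
python3 sc.py pics/s13.png
python3 - <<'E'
import cv2
for f in("n3","q10","u0","u1"):
    g=cv2.cvtColor(cv2.imread(f"pics/{f}.png"),cv2.COLOR_BGR2HSV)
    print(f);[print(y,"".join("#" if h[2]<60 else("T" if 84<h[0]<100 and h[1]>90 else("O" if h[0]<22 and h[1]>90 else("b" if 100<=h[0]<115 and h[1]>100 else "."))) for h in g[y,270:372:2])) for y in range(206,310,5)]
E
```

```text
rail xy [ 0.012  -0.0031] z 0.1609 F [-0.5  0.5] w 0.011 t 30.15 [([110, 169, 70, 88, 2887], [146.2, 203.3]), ([120, 259, 34, 76, 1655], [139.6, 297.0])]
ee_pos: [0.4777, -0.4343, 0.1595]
force: [-0.8, 1.1, 0.2]
rail [ 0.0115 -0.0029] 0.1595 yaw 148.56 F [-1.3  0.5] t 30.6
rail xy [ 0.0115 -0.0029] z 0.1595 F [-1.3  0.5] w 0.05 t 30.6 [([97, 171, 102, 187, 10184], [147.1, 272.5])]
[(235, 442, 444), (238, 432, 445), (241, 431, 446), (244, 431, 446), (247, 431, 445), (250, 408, 445), (253, 407, 444), (256, 407, 443), (259, 408, 443), (262, 408, 442), (265, 408, 442), (268, 407, 440), (271, 409, 434)]
n3
206 bbbbbbbbbbbbbbTTTTTTTTTTTTTTTTTTTTTTTTTTbbbbbbbbbbb
211 bbbbbbbbbbbbbTTTTTTTTTTTTTTTTTTTTTTTTTTTbbbbbbbbbbb
216 bbbbbbbbbbbbbTTTTTTTTTTTTTTTTTTTTTTTTTTTTbbbbbbbbbb
221 bbbbbbbbbbbbTTTTTTTTTTTTTTTTTTTTTTTTTTTTTbbbbbbbbbb
226 bbbbbbbbbbbTTTTTTTTTTT########TTTTTTTTTTTTbbbbbbbbb
231 bbbbbbbbbbbTTTTTTT################TTTTTTTTbbbbbbbbb
236 bbbbbbbbbbbTTTTTT###################TTTTTTbbbbbbbbb
241 bbbbbbbbbbbTTTTT#####################TTTTTbbbbbbbbb
246 bbbbb......#TTT######################TT
[... 3522 characters left out ...]
bbbbTTT#########OOOOOOO####.
251 ...........bbbbbbbbbbbbbbbbbbbb########OOOOOOOOO#..
256 ...........bbbbbbbbbbbbbbbbbbbbbbb#######OOO.O.....
261 ...........bbbbbbbbbbbbbbbbbbbbbbbbbbbbbbbbbb......
266 ..........bbbbbbbbbbbbbbbbbbbbbbbbbbbbbbbbbbbb.....
271 ..........bbbbbbbbbbbbbbbbbbbbbbbbbbbbbbbbbbbbb....
276 .........bb..bbbbbbbbbbbbbbbbbbbbbbbbbbbbbbbbbbb...
281 .............bbbbbbbbbbbbbbbbbbbbbbbbbbbbbbbbbbb...
286 ............bbbbbbbbbbbbbbbbbbbbbbbbbbbbbbbbbbbbb..
291 ...........bbbbbbbbbbbbbbbbbbbbbbbbbbbbbbbbbbbbbb..
296 .........bbbbbbbbbbbbbbbbbbbbbbbbbbbbbbbbbbbbbbbbb.
301 .......bbbbbbbbbbbbbbbbbbbbbbbbbbbbbbbbbbbbbbbbbbbb
306 ......bbbbbbbbbbbbbbbbbbbbbbbbbbbbbbbbbbbbbbbbbbbbb
```

```bash
python3 jog.py '[[0.085, 0, 0, 0, 0], [0.085, 0, 0, 0, 0], [0.085, 0, 0, 0, 0], [0.085, 0, 0, 0, 0]]'|grep -E 'force: \['; python3 st.py
cat > nb.py <<'E'
from fit2 import *
import sys
fn=sys.argv[1];s=r.sense();p=r.camera_params("wrist");im=r.grab_frame("wrist");cv2.imwrite(f"pics/{fn}.png",im)
c,v=np.cos(q[2]),np.sin(q[2]);C=np.array([[c,v],[-v,c]])
g=cv2.cvtColor(im,cv2.COLOR_BGR2HSV)
def blob(m,u0=200,u1=440,r0=0,r1=400):
    n,l,st,ce=cv2.connectedComponentsWithStats(m[r0:r1,u0:u1]);i=1+np.argmax(st[1:,4]);return l==i,st[i]+np.array([u0,r0,0,0,0]),ce[i]+[u0,r0]
te=cv2.inRange(g,(85,85,60),(98,255,255));l,st,ce=blob(te)
ys=np.flatnonzero(l.any(1));k=np.flatnonzero(l[ys[0]+6])+200
X=atz(p,(k.mean(),ys[0]),.1);b=C@(X[:2]-q[:2])+[.0185,0]
og=cv2.inRange(g,(3,100,60),(22,255,255));l2,st2,ce2=blob(og,270,400,225,300)
Y=atz(p,ce2,.19);t=C@(Y[:2]-q[:2])
e=C@(s['ee_pos'][:2]-q[:2])
print("base centre",b.round(4),"collar@.09",t.round(4),"TCP",e.round(4),"teal",st,"orange",st2,ce2.round())
E
python3 nb.py u2
```

```text
force: [0.0, -0.2, 1.0]
rail [ 0.0119 -0.003 ] 0.1603 yaw 148.56 F [ 0.1 -0.1] t 31.1
base centre [0.0028 0.0033] collar@.09 [0.0001 0.0028] TCP [ 0.0119 -0.003 ] teal [ 299  169   61   70 2311] orange [324 235  15  20 232] [331. 244.]
```

To row units: -0.0005 m is -0.01, 0.003 m is 0.06.

```bash
python3 jog.py '[[0.085, 0.06, 0, 0, 0], [0.085, 0.06, -0.01, 0.04, 0], [0.085, 0, 0, 0.026, 0], [0.085, 0, 0, 0, 0], [0.085, 0, 0, 0, 0]]'|grep -E 'force: \['; python3 st.py
python3 jog.py '[[0.05, 0, 0, 0, 0], [0.03, 0, 0, 0, 0], [0.02, 0, 0, 0, 0], [0.015, 0, 0, 0, 0], [0.015, 0, 0, 0, 0], [0.015, 0, 0, 0, 0]]'|grep -E 'force|width'; python3 st.py; python3 nb.py u3
```

```text
force: [-0.3, -0.2, -0.6]
rail [ 0.0058 -0.0034] 0.1569 yaw 148.56 F [-0.2 -0.3] t 31.65
force: [-0.6, 0.4, 1.7]
width: 0.0196
finger_force: 58.6
rail [ 0.006  -0.0034] 0.1574 yaw 148.57 F [-0.7  0.1] t 32.25
base centre [0.0031 0.0027] collar@.09 [-0.0008 -0.0036] TCP [ 0.006  -0.0034] teal [ 293  178   62   66 2440] orange [311 248  16  19 241] [318. 257.]
```

To row units: -0.003 m is -0.06, -0.002 m is -0.04.

```bash
python3 jog.py '[[0.015, 0, 0, -0.06, 0], [0.015, 0, 0, 0, 0], [0.015, -0.04, 0, 0, 0], [0.015, -0.04, 0, 0, 0], [0.015, 0, 0, 0, 0]]'|grep -E 'force: \[|width'; python3 st.py; python3 nb.py u4
python3 jog.py '[[0.015, 0, 0, 0.04, 0], [0.015, 0, 0, 0.016, 0], [0.015, 0, 0, 0, 0], [0.025, 0, 0, 0, 0], [0.035, 0, 0, 0, 0], [0.05, 0, 0, 0, 0], [0.05, 0, 0, 0, 0]]'|grep -E 'force: \[|width'; python3 st.py; python3 nb.py u5
```

```text
force: [0.1, -0.0, -0.5]
width: 0.0192
rail [ 0.01   -0.0035] 0.1597 yaw 148.57 F [0.1 0. ] t 32.8
base centre [0.0076 0.0028] collar@.09 [ 0.0045 -0.0037] TCP [ 0.01   -0.0035] teal [ 293  178   62   66 2436] orange [311 248  16  19 239] [319. 257.]
force: [0.8, 0.0, -0.3]
width: 0.0499
rail [ 0.0098 -0.0035] 0.1571 yaw 148.56 F [0.6 0.4] t 33.55
base centre [0.0067 0.0034] collar@.09 [0.0027 0.0029] TCP [ 0.0098 -0.0035] teal [ 300  178   61   72 2436] orange [325 247  15  20 234] [332. 257.]
```

To row units: -0.002 m is -0.04, -0.003 m is -0.06.

```bash
python3 jog.py '[[0.03, 0, 0, 0, 0], [0.015, 0, 0, 0, 0], [0.015, 0, 0, 0, 0], [0.015, 0, 0, 0, 0], [0.015, 0, 0, -0.06, 0], [0.015, 0, -0.04, 0, 0], [0.015, -0.02, -0.03, 0, 0], [0.015, 0, 0, 0, 0]]'|grep -E 'force: \[|width'; python3 st.py
python3 jog.py '[[0.015, 0, 0, 0.04, 0], [0.015, 0, 0, 0.016, 0], [0.015, 0, 0, 0, 0], [0.025, 0, 0, 0, 0], [0.035, 0, 0, 0, 0], [0.05, 0, 0, 0, 0], [0.05, 0, 0, 0, 0]]'|grep -E 'force: \[|width'; python3 st.py; python3 nb.py u6
```

```text
force: [-0.0, -0.7, -1.7]
width: 0.0193
rail [ 0.0108 -0.0073] 0.1599 yaw 148.54 F [ 0.3 -0.7] t 34.4
force: [0.5, -0.3, -0.0]
width: 0.05
rail [ 0.0107 -0.007 ] 0.1573 yaw 148.56 F [ 0.6 -0. ] t 35.1
base centre [ 0.0077 -0.    ] collar@.09 [ 0.0038 -0.0006] TCP [ 0.0107 -0.007 ] teal [ 300  178   61   72 2433] orange [325 247  15  20 238] [332. 257.]
```

```bash
python3 jog.py '[[0.05, 0, 0, -0.4, 0], [0.05, 0.1, 0, -0.8, 0], [0.05, 0.4, 0, -0.8, 0], [0.085, 0.8, 0, -0.4, 0], [0.085, 0.2, 0, 0, 0], [0.085, 0, 0, 0, 0]]'|grep ee; python3 two.py pics/t2.png >/dev/null; python3 gap.py t2 | sed -n '3,5p;8,25p'
python3 - <<'E'
from fit2 import *
s=r.sense();print(s["tool_rot"].T@(np.array([.692,.037,.26])-s['ee_pos']),s['ee_pos'])
E
```

```text
ee_pos: [0.4104, -0.398, 0.2785]
300 310 [121.3 -33.3] centre if needle/tall [121.3, 121.3] [105  85 114]
302 297 [101.3 -30.2] centre if needle/tall [101.3, 101.3] [102 176 116]
304 280 [ 76.2 -27. ] centre if needle/tall [76.2, 81.6] [100  59 112]
310 234 [ 13.5 -18.3] centre if needle/tall [18.7, 34.0] [ 95 131 109]
312 225 [  2.  -15.7] centre if needle/tall [12.5, 24.6] [ 94 188  92]
314 225 [  2.  -13.4] centre if needle/tall [15.3, 26.0] [ 92 167  99]
316 225 [  2. -11.] centre if needle/tall [17.2, 27.2] [ 93 182 101]
318 225 [ 2.1 -8.7] centre if needle/tall [18.6, 28.1] [ 92 189 101]
320 225 [ 2.1 -6.4] centre if needle/tall [19.6, 28.8] [ 93 181 104]
322 225 [ 2.1 -4. ] centre if needle/tall [20.3, 29.3] [ 93 183 107]
324 225 [ 2.1 -1.7] centre if needle/tall [20.6, 29.6] [ 94 166 109]
326 225 [2.1 0.7] centre if needle/tall [20.6, 29.6] [ 93 172 110]
328 225 [2.2 3. ] centre if needle/tall [20.3, 29.5] [ 93 158 110]
330 225 [2.2 5.3] centre if needle/tall [19.7, 29.2] [ 94 169 107]
332 225 [2.2 7.7] centre if needle/tall [18.8, 28.6] [ 92 178 103]
334 225 [ 2.2 10. ] centre if needle/tall [17.5, 27.8] [ 94 178 103]
336 225 [ 2.3 12.3] centre if needle/tall [15.6, 26.8] [ 94 186 100]
338 225 [ 2.3 14.7] centre if needle/tall [12.9, 25.5] [ 93 191  95]
340 229 [ 7.4 17.1] centre if needle/tall [13.2, 29.0] [ 94 163  91]
342 241 [23.  19.6] centre if needle/tall [23.0, 42.2] [ 93 161 158]
344 255 [41.7 22.3] centre if needle/tall [41.7, 57.8] [103 176 107]
[-0.01247398  0.51798765  0.01722693] [ 0.41099011 -0.39831334  0.27730052]
```

```bash
python3 jog.py '[[0.085, 0, 0.6, 0, 0], [0.085, 0, 0.9, 0, 0], [0.085, 0, 0.9, 0, 0], [0.085, 0, 0.9, 0, 0], [0.085, 0, 0.9, 0, 0], [0.085, 0, 0.9, 0, 0], [0.085, 0, 0.9, 0, 0], [0.085, 0, 0.9, 0, 0]]' | grep ee
python3 jog.py '[[0.085, -0.25, 0.9, 0, 0], [0.085, 0, 0.9, 0, 0], [0.085, 0, 0.9, 0, 0], [0.085, 0, 0.76, 0.34, 0], [0.085, 0, 0, 0, 0], [0.085, 0, 0, 0, 0]]' | grep ee
python3 - <<'E'
from fit2 import *
s=r.sense();p=r.camera_params("wrist");im=r.grab_frame("wrist");cv2.imwrite("pics/k1.png",im)
g=cv2.cvtColor(im,cv2.COLOR_BGR2HSV);u=proj(p,(.692,.037,.024));print("pred",u,s['ee_pos'])
m=cv2.inRange(g,(12,25,120),(35,160,255));n,l,st,ce=cv2.connectedComponentsWithStats(m)
for i in range(1,n):
    if st[i,4]>400 and np.hypot(*(ce[i]-u))<80:
        X=atz(p,st[i,:2]+st[i,2:4]/2-.5,.024);print(st[i],ce[i],X,s["tool_rot"].T@(np.r_[X[:2],.02]-s['ee_pos']))
E
```

```text
ee_pos: [0.5924, -0.102, 0.275]
ee_pos: [0.692, 0.0385, 0.2566]
pred [318.85903517 160.98917444] [0.69200158 0.0384725  0.25657094]
[ 299  141   46   47 1730] [321.61907514 164.26763006] [0.69705449 0.03785094 0.024     ] [-0.00565222  0.00272029  0.23654255]
```

To row units: 0.002 m is 0.04, 0.045 m is 0.9.

```bash
python3 jog.py '[[0.085, 0.04, 0.05, 0.9, 0], [0.085, 0, 0, 0.9, 0], [0.085, 0, 0, 0.9, 0], [0.085, 0, 0, 0.9, 0], [0.085, 0, 0, 0.8, 0], [0.085, 0, 0, 0.4, 0], [0.085, 0, 0, 0.09, 0], [0.085, 0, 0, 0, 0]]'|grep -E 'ee|force: \['
python3 jog.py '[[0.07, 0, 0, 0, 0], [0.06, 0, 0, 0, 0], [0.045, 0, 0, 0, 0], [0.045, 0, 0, 0, 0], [0.045, 0, 0, 0, 0], [0.045, 0, 0, 0, 0]]'
```

```text
ee_pos: [0.6912, 0.0391, 0.0158]
force: [-0.6, -0.1, 1.0]
t: 38.65
ee_pos: [0.6928, 0.0401, 0.0178]
tool_rot: [[-0.853, 0.521, 0.003], [0.521, 0.853, -0.001], [-0.003, 0.001, -1.0]]
force: [-1.1, -0.1, 6.4]
width: 0.0452
finger_force: 14.0
```

To row units: 0.004 m is 0.08, 0.003 m is 0.06.

```bash
python3 jog.py '[[0.06, 0, 0, 0, 0], [0.085, 0, 0, 0, 0], [0.085, 0, 0, 0, 0], [0.085, 0, 0, 0, 0], [0.085, -0.04, 0, 0.08, 0], [0.085, 0, 0, 0.06, 0], [0.085, 0, 0, 0, 0], [0.085, 0, 0, 0, 0]]'|grep -E 'ee|force: \['
python3 jog.py '[[0.07, 0, 0, 0, 0], [0.06, 0, 0, 0, 0], [0.045, 0, 0, 0, 0], [0.045, 0, 0, 0, 0], [0.045, 0, 0, 0, 0], [0.045, 0, 0, 0, 0]]'
```

```text
ee_pos: [0.6929, 0.0392, 0.0084]
force: [-0.4, 0.2, 0.4]
t: 40.05
ee_pos: [0.694, 0.0394, 0.0099]
tool_rot: [[-0.853, 0.521, 0.002], [0.521, 0.853, 0.0], [-0.002, 0.001, -1.0]]
force: [-0.7, -0.5, 5.4]
width: 0.0494
finger_force: 59.5
```

```bash
python3 jog.py '[[0.06, 0, 0, 0, 0], [0.08, 0, 0, 0, 0], [0.08, 0, 0, 0.06, 0], [0.08, 0, 0, 0.06, 0], [0.08, 0, 0, 0, 0], [0.08, 0, 0, 0, 0]]'|grep -E 'ee|force: \['
python3 jog.py '[[0.065, 0, 0, 0, 0], [0.055, 0, 0, 0, 0], [0.045, 0, 0, 0, 0], [0.045, 0, 0, 0, 0], [0.045, 0, 0, 0, 0]]'
python3 jog.py '[[0.045, 0, 0, -0.2, 0], [0.045, 0, 0, -0.4, 0], [0.045, 0, 0, -0.4, 0], [0.045, 0, 0, 0, 0]]'
```

```text
ee_pos: [0.6929, 0.0392, 0.0024]
force: [-0.4, -0.2, 0.1]
t: 41.15
ee_pos: [0.6938, 0.0393, 0.0039]
tool_rot: [[-0.853, 0.521, 0.001], [0.521, 0.853, -0.0], [-0.001, 0.001, -1.0]]
force: [-0.8, 0.2, 5.0]
width: 0.0523
finger_force: 61.8
t: 41.55
ee_pos: [0.6953, 0.0391, 0.0561]
tool_rot: [[-0.853, 0.522, 0.005], [0.522, 0.853, -0.0], [-0.005, 0.002, -1.0]]
force: [1.3, -0.3, -1.5]
width: 0.0524
finger_force: 61.6
```

To row units: -0.045 m is -0.9, -0.04 m is -0.8.

```bash
python3 jog.py '[[0.045, 0, 0, -0.8, 0], [0.045, 0, -0.2, -0.9, 0], [0.045, 0, -0.4, -0.9, 0], [0.045, 0, -0.7, -0.9, 0], [0.045, 0, -0.9, -0.4, 0], [0.045, 0, -0.9, 0, 0], [0.045, 0, -0.9, 0, 0], [0.045, 0, -0.9, 0, 0]]' | grep -E 'ee|width'
python3 - <<'E'
from fit2 import *
s=r.sense();print(s["tool_rot"].T@(W(q,(-.058,-.003,.15))-s['ee_pos']),s['ee_pos'])
E
```

```text
ee_pos: [0.5664, -0.1673, 0.2414]
width: 0.0524
[ 0.00587787 -0.2747621   0.09151293] [ 0.56637876 -0.16728215  0.24143868]
```

To row units: -0.045 m is -0.9, -0.03 m is -0.6.

```bash
python3 jog.py '[[0.045, 0.02, -0.9, 0, 0], [0.045, 0.02, -0.9, 0, 0], [0.045, 0.02, -0.9, 0, 0], [0.045, 0.02, -0.9, 0, 0], [0.045, 0.02, -0.9, 0.4, 0], [0.045, 0.02, -0.6, 0.6, 0], [0.045, 0, 0, 0.4, 0], [0.045, 0, 0, 0, 0]]' | grep -E 'ee|width'; python3 jog.py '[[0.045, 0, 0, 0, 0]]'|grep width;
python3 - <<'E'
from fit2 import *
s=r.sense();print(s["tool_rot"].T@(W(q,(-.058,-.003,.107))-s['ee_pos']),s['ee_pos'])
E
```

```text
ee_pos: [0.4269, -0.3793, 0.168]
width: 0.0526
width: 0.0521
[-0.00034519 -0.02181729  0.06479048] [ 0.4292254  -0.37998547  0.17180615]
```

To row units: -0.0218 m is -0.436, 0.03 m is 0.6.

```bash
python3 jog.py '[[0.045, 0, -0.436, 0, 0], [0.045, 0, 0, 0, 0], [0.045, 0, 0, 0.6, 0], [0.045, 0, 0, 0.4, 0], [0.045, 0, 0, 0.2, 0], [0.045, 0, 0, 0.06, 0], [0.045, 0, 0, 0, 0], [0.045, 0, 0, 0, 0]]' | grep -E 'ee|width|force: \['; python3 st.py
```

```text
ee_pos: [0.419, -0.3997, 0.1107]
force: [-0.6, -1.0, -1.8]
width: 0.0525
rail [-0.0567 -0.0034] 0.1107 yaw 148.59 F [ 0.  -1.1] t 44.05
```

```bash
python3 jog.py '[[0.045, 0, 0, 0.06, 0], [0.045, 0, 0, 0, 0], [0.045, 0, 0, 0, 0]]' | grep -E 'force: \['; python3 st.py; python3 jog.py '[[0.045, 0, 0, 0.04, 0], [0.045, 0, 0, 0, 0], [0.045, 0, 0, 0, 0]]' | grep -E 'force: \['; python3 st.py
```

```text
force: [-0.1, 0.1, -1.7]
rail [-0.0576 -0.0034] 0.1066 yaw 148.56 F [-0.1  0.1] t 44.35
force: [0.5, -0.1, -1.7]
rail [-0.0578 -0.0033] 0.1042 yaw 148.56 F [0.5 0.2] t 44.65
```

To row units: -0.03 m is -0.6, -0.02 m is -0.4.

```bash
python3 jog.py '[[0.056, 0, 0, 0, 0], [0.062, 0, 0, -0.02, 0], [0.07, 0, 0, -0.02, 0], [0.075, 0, 0, 0, 0], [0.075, 0, 0, -0.2, 0], [0.075, 0, 0, -0.4, 0], [0.075, 0, 0, -0.6, 0], [0.0, 0.2, 0, -0.6, 0]]' | grep -E 'force: \[|width'
python3 jog.py '[[0.0, 0.6, 0, 0, 0], [0, 0.3, 0, 0, 0], [0, 0, 0, 0, 0], [0, 0, 0, 0, 0], [0, 0, 0, 0, 0]]' | grep -E 'width';python3 st.py
cat > cl.py <<'E'
from fit2 import *
import sys
fn=sys.argv[1];s=r.sense();p=r.camera_params("wrist");im=r.grab_frame("wrist");cv2.imwrite(f"pics/{fn}.png",im)
c,v=np.cos(q[2]),np.sin(q[2]);C=np.array([[c,v],[-v,c]])
g=cv2.cvtColor(im,cv2.COLOR_BGR2HSV)
m=cv2.inRange(g,(12,40,90),(35,170,255));n,l,st,ce=cv2.connectedComponentsWithStats(m[:,220:420])
for i in range(1,n):
    if st[i,4]>300:
        u=st[i,:2]+st[i,2:4]/2-.5+[220,0];print(st[i],ce[i]+[220,0],"rail@.124",(C@(atz(p,u,.124)[:2]-q[:2])).round(4))
t=cv2.inRange(g,(85,85,60),(98,255,255));n,l,st,ce=cv2.connectedComponentsWithStats(t[:,250:390])
print("teal",[(st[i].tolist(),(ce[i]+[250,0]).round().tolist()) for i in range(1,n) if st[i,4]>150])
E
python3 cl.py k5
```

```text
force: [0.5, -0.3, -0.1]
width: 0.0622
width: -0.0
rail [-0.1118 -0.003 ] 0.1966 yaw 148.57 F [ 0.1 -0.3] t 45.95
[ 65 231  69  49 964] [319.22717842 247.62655602] rail@.124 [-0.0629 -0.0037]
teal [([64, 329, 13, 19, 194], [319.0, 338.0])]
```

To row units: 0.003 m is 0.06, 0.03 m is 0.6.

```bash
python3 jog.py '[[0, 0.06, 0, 0.6, 0], [0, 0, 0, 0.6, 0], [0, 0, 0, 0.36, 0], [0, 0, 0, 0, 0], [0, 0, 0, 0, 0], [0, -0.1, 0, 0, 0], [0, -0.1, 0, 0, 0], [0, 0, 0, 0, 0]]' | grep -E 'force: \[';python3 st.py
python3 jog.py '[[0, -0.08, 0, 0, 0], [0, -0.08, 0, 0, 0], [0, -0.08, 0, 0, 0], [0, 0, 0, 0, 0]]' | grep -E 'force: \[';python3 st.py; python3 cl.py k6
```

```text
force: [0.5, 0.5, 0.4]
rail [-0.1039 -0.0033] 0.1194 yaw 148.58 F [0.2 0.7] t 46.8
force: [-0.1, -0.4, 0.4]
rail [-0.093  -0.0031] 0.1184 yaw 148.57 F [ 0.2 -0.4] t 47.2
[ 92 329  16  34 402] [319.66666667 346.99253731] rail@.124 [-0.0218 -0.0035]
teal []
```

```bash
python3 sc.py pics/s20.png; for i in 1; do python3 jog.py '[[0, -0.06, 0, 0, 0], [0, -0.06, 0, 0, 0], [0, 0, 0, 0, 0]]' | grep -E 'force: \[';python3 st.py;  python3 jog.py '[[0, -0.06, 0, 0, 0], [0, -0.06, 0, 0, 0], [0, 0, 0, 0, 0]]' | grep -E 'force: \[';python3 st.py; done; python3 sc.py pics/s21.png
```

```text
[(232, 427, 428), (235, 425, 444), (238, 425, 445), (241, 424, 446), (244, 425, 446), (247, 424, 445), (250, 411, 445), (253, 410, 444), (256, 410, 443), (259, 411, 443), (262, 410, 442), (265, 410, 442), (268, 410, 441), (271, 411, 431)]
force: [-0.5, 0.6, -0.1]
rail [-0.0872 -0.0032] 0.1184 yaw 148.57 F [-0.8  0.2] t 47.6
force: [-0.4, 1.1, 1.5]
rail [-0.0814 -0.0032] 0.1184 yaw 148.57 F [-0.9  0.7] t 47.9
[(232, 427, 428), (235, 425, 444), (238, 425, 445), (241, 425, 446), (244, 424, 446), (247, 425, 445), (250, 411, 445), (253, 410, 444), (256, 410, 443), (259, 411, 443), (262, 410, 442), (265, 411, 442), (268, 411, 441), (271, 411, 434)]
```

To row units: -0.002 m is -0.04, -0.001 m is -0.02.

```bash
python3 jog.py '[[0, -0.04, 0, 0, 0], [0, -0.02, 0, 0, 0], [0, 0, 0, 0, 0]]' | grep -E 'force: \[';python3 st.py;  python3 jog.py '[[0, -0.04, 0, 0, 0], [0, -0.02, 0, 0, 0], [0, 0, 0, 0, 0]]' | grep -E 'force: \[';python3 st.py; python3 sc.py pics/s22.png
```

```text
force: [-0.6, -0.1, 1.1]
rail [-0.0786 -0.0032] 0.1184 yaw 148.57 F [-0.5 -0.4] t 48.25
force: [-1.3, 0.4, 0.5]
rail [-0.0755 -0.0032] 0.1183 yaw 148.57 F [-1.3 -0.3] t 48.55
[(232, 427, 427), (235, 425, 444), (238, 425, 445), (241, 425, 446), (244, 424, 446), (247, 424, 445), (250, 411, 445), (253, 410, 444), (256, 410, 443), (259, 411, 443), (262, 413, 442), (265, 413, 442), (268, 413, 441), (271, 412, 434)]
```

```bash
python3 jog.py '[[0, -0.04, 0, 0, 0], [0, -0.02, 0, 0, 0], [0, 0, 0, 0, 0]]' | grep -E 'force: \[';python3 st.py;  python3 jog.py '[[0, -0.02, 0, 0, 0], [0, -0.02, 0, 0, 0], [0, 0, 0, 0, 0]]' | grep -E 'force: \[';python3 st.py; python3 sc.py pics/s23.png
```

```text
force: [-1.1, 1.9, 1.0]
rail [-0.0726 -0.0032] 0.1183 yaw 148.57 F [-1.9  1.1] t 48.9
force: [-4.7, 2.7, 2.5]
rail [-0.0713 -0.0031] 0.1183 yaw 148.56 F [-5.5 -0.1] t 49.2
[(232, 427, 428), (235, 426, 444), (238, 425, 445), (241, 425, 446), (244, 425, 446), (247, 424, 445), (250, 412, 445), (253, 411, 444), (256, 411, 443), (259, 413, 443), (262, 414, 442), (265, 414, 442), (268, 414, 441), (271, 413, 431)]
```

The manual's scale: shifts go in shares of 50 mm and turns go in units of 10 degrees. Converting my numbers, -0.001 m is -0.02.

```bash
python3 jog.py '[[0, -0.02, 0, 0, 0], [0, 0, 0, 0, 0], [0, 0, 0, 0, 0]]' | grep -E 'force: \[';python3 st.py;  python3 jog.py '[[0, 0.02, 0, 0, 0], [0, 0.04, 0, 0, 0], [0, 0.08, 0, 0, 0], [0, 0.2, 0, 0, 0], [0, 0.4, 0, -0.4, 0], [0, 0.6, 0, -0.8, 0], [0, 0.4, 0, -0.8, 0], [0, 0, 0, 0, 0]]' | grep -E 'force: \[';python3 st.py; python3 sc.py pics/s24.png; python3 two.py pics/z1.png|head -1; python3 cl.py k9
python3 - <<'E'
import cv2
g=cv2.cvtColor(cv2.imread("pics/z1.png"),cv2.COLOR_BGR2HSV)
[print(y,"".join("#" if h[2]<60 else("T" if 84<h[0]<100 and h[1]>90 else("O" if h[0]<12 and h[1]>90 else("C" if 12<=h[0]<35 and h[1]>35 else("b" if 100<=h[0]<115 and h[1]>100 else ".")))) for h in g[y,272:368:1])) for y in range(190,330,4)]
E
```

```text
force: [-5.2, 3.1, 4.4]
rail [-0.0707 -0.0031] 0.1182 yaw 148.55 F [-6.1  0. ] t 49.55
force: [1.2, -0.9, -0.4]
rail [-0.1564 -0.0033] 0.2239 yaw 148.52 F [ 1.5 -0.1] t 50.35
[(232, 427, 428), (235, 426, 445), (238, 425, 445), (241, 425, 446), (244, 425, 446), (247, 424, 445), (250, 412, 445), (253, 411, 444), (256, 411, 443), (259, 413, 443), (262, 414, 442), (265, 414, 442), (268, 414, 441), (271, 413, 422)]
[323.91830413 326.78566099] [324.09898003 357.8915667 ]
teal [([62, 343, 16, 20, 266], [320.0, 353.0])]
190 bbbbbbbbbbbbbbbbbbbbbbbbbbbbbbbbbbbbbbbbbbbbbbbbbbbbbbbbbbbbbbbbbbbbbbbbbbbbbbbbbbbbbbbbbbbbbbbb
194 bbbbbbbbbbbbbbbbbbbbbbbbbbbbbbbbbbbbbbbbbbbbbbbbbbbbbbbbbbbbbbbbbbbbbbbbbbbbbbbbbbbbbbbbbbbbbbbb
198 bbbbbbbbbbbbbbbbbbbbbbbbbbbbbbbbbbbbbbbbbbbbbbbbbbbbbbbbbbbbbbbbbbbbbbbbbbbbbbbbbbbbbbbbbbbbbbbb
202 bbbbbbbbbbbbbbbbbbbbbbbbbbbbbbbbbbbbbbbbbbbbbbbbbbbbbbbbbbbbbbbbbbbbbbbbbbbbbbbbbbbbbbbbbbbbbbbb
206 bbbbbbbbbbbbbbbbbbbbbbbbbbbbbbbbbbbbbbbbbbbbbbbbbbbbbbbbbbbbbbbbbbbbbbbbbbbbbbbbbbbbbbbbbbbbbbbb
210 bbbbbbbbbbbbbbbbbbbbbbbbbbbbbbbbbbbbbbbbbbbbbbbbbbbbbbbbbbbbbbbbbbbbbbbbb
[... 2252 characters left out ...]
##########################################.........###########################################
306 ############################################........############################################
310 ############################################........############################################
314 ############################################........############################################
318 ########################################.###........###.########################################
322 ########################################..##........###..#######################################
326 #######################################...#...........#...######################################
```

To row units: -0.045 m is -0.9, -0.04 m is -0.8.

```bash
python3 jog.py '[[0.085, -0.2, 0, -0.8, 0], [0.085, -0.2, 0, -0.9, 0], [0.085, -0.2, 0, -0.9, 0], [0.085, -0.2, 0, -0.6, 0], [0.085, 0, 0, 0, 0], [0.085, 0, 0, 0, 0]]' | grep ee
python3 - <<'E'
from fit2 import *
s=r.sense();p=r.camera_params("wrist");im=r.grab_frame("wrist");cv2.imwrite("pics/f.png",im)
g=cv2.cvtColor(im,cv2.COLOR_BGR2HSV)
for x,z in((-.04,.148),(.01,.172),(.055,.228)):print(x,z,proj(p,W(q,(x,-.001,z))).round())
a=int(proj(p,W(q,(-.1,0,.1)))[1])
[print(y,"".join("#" if h[2]<60 else("T" if 84<h[0]<100 and h[1]>90 else("O" if h[0]<12 and h[1]>90 else("C" if 12<=h[0]<35 and h[1]>30 else("b" if 100<=h[0]<115 and h[1]>100 else ".")))) for h in g[y,282:358:1])) for y in range(a-10,a+130,3)]
E
```

```text
ee_pos: [0.3684, -0.3688, 0.3768]
-0.04 0.148 [321. 217.]
0.01 0.172 [322. 259.]
0.055 0.228 [322. 316.]
154 bbbbbbbbbbbbbbbbbbbbbbbbbbbbbbbbbbbbbbbbbbbbbbbbbbbbbbbbbbbbbbbbbbbbbbbbbbbb
157 bbbbbbbb................................................................bbbb
160 bbbbb....................................................................bbb
163 bbbbb....................................................................bbb
166 bbbbb....................................................................bbb
169 bbbbbb...................................................................bbb
172 bbbbbb...................................................................bbb
175 bbbbbb...................................................................bbb
178 bbbbbb...................................................................bbb
181 bbbbbb...................................................................bbb
184 bbbbbb...................................................................bbb
187 bbbbbb...................................................................bbb
190 bbbbbb.............
[... 2111 characters left out ...]
.bbbbbbbbbbbb..OCC..bbbbbbbbbbbbbbb............bbbbb
271 .....#####..............bbb.bbbbbbbbbbbb.bbbbbbbbbbbbbbbbbb............bbbbb
274 .........#...................bbbbbbbbbbb..bbbbbbbbbbbbbbbbb............bbbbb
277 ........##..................bbbbbbbbbbbbbbbbbbbbbbbbbbbbbbbb...........bbbbb
280 .#.......#...............bbbbbbbbbbbbbbbbbbbbbbbbbbbbbbbbbbb...........bbbbb
283 ###.....##.............bbbbbbbbbbbbbbbbbbbbbbbbbbbbbbbbbbbbbb..........bbbbb
286 ####.....#.............bbbbbbbbbbbbbbbbbbbbbbbbbbbbbbbbbbbbbb..........bbbbb
289 ######................bbbbbbbbbbbbbbbbbbbbbbbbbbbbbbbbbbbbbbbb........bbbbbb
292 ..######.#...........bbbbbbbbbbbbbbb.............bbbbbbbbbbbbb........bbbbbb
```

```bash
python3 -c "
from plant import r
print(r.close_job(), r.sense()['t'])"
```

```text
the job is handed in; nothing more can be done
the job is handed in; nothing more can be done
```

I handed the job in at about 51 s (limit 72 s): all three items are upright in line on the rail and closed up, and the tall bottle was pushed in until the force rose sharply at the plunger's stop. Three departures, and one check I did not make:

- **Tall bottle tipped:** on my first push, with the shut fingers, it leaned about 9° before I backed off and it settled upright.
- **How it was driven home:** I pushed it in with the needle bottle, held just clear of the floor, and only then set the needle bottle down.
- **Centring:** the camera put the needle bottle on the middle line, the tall bottle and the tip cleaner each 2–3 mm off it.
- **Tape and vial:** I kept the arm well clear of both but did not look at them again at the end.

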